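Load the worktop rail and clamp its end stop

TASK

Put the worktop rail back into use: slide every utensil holder that is on the counter into the rail from its open end and push it well in, then slide in the end stop last, until its outer face is flush with the rail's open end. Tighten the end stop's clamp screw fully, clockwise, with the T-handled hex key, then hang the key back in its rack. Leave the other things on the counter where they are.

Things in the scene. Friction and masses are not known exactly. Their poses are not given: they have to be found in the camera images.
- rail: Aluminium C-channel fixed to the counter, 340 long (y), 52 wide (x), 20.5 high, lying left to right. Inside: floor 4 mm above the counter, channel 44 wide, 12.5 high, under two lips (4 thick) that leave a 22 mm slot along the middle. Black cap shuts its +y end (left); its -y end (robot's right) is open. Origin: middle of the underside.
- rail_mouth (a point): Middle of the rail's open end, at the channel floor (4 mm above the counter). Holders and end stop enter here, moving along the rail's +y, standing upright with the shoe in the channel and the neck in the slot.
- hook_holder: Utensil holder, black, about 250 g, upright on the counter at first. Foot: shoe 80 long (y), 40 wide (x), 10 high, then neck 16 wide to 20 mm height. Origin: centre of shoe underside, z up. Any way round in the rail. May be absent. Above: bar 24 wide, 80 long, 20 to 66 mm height, and two wire hooks near its ends on the -x side, reaching 39 mm out; grip across the middle.
- slot_holder: Recipe card holder, steel, about 250 g, upright on the counter at first. Foot: shoe 80 long (y), 40 wide (x), 10 high, then neck 16 wide to 20 mm height. Origin: centre of shoe underside, z up. Any way round in the rail. May be absent. Above: 44 wide, 80 long, solid from 20 to 42 mm, then 6 mm side walls to 66 (+x) and 58 mm (-x), a 32 mm slot between; grip across.
- fin_holder: Lid rack, about 250 g, upright on the counter at first. Foot: shoe 80 long (y), 40 wide (x), 10 high, then neck 16 wide to 20 mm height. Origin: centre of shoe underside, z up. Any way round in the rail. May be absent. Above: steel plate 44 wide to 30 mm, wooden block 34 wide (x), 26 long, to 64 mm in the middle, fins 44 wide at both ends to 66 mm; grip the block across.
- end_stop: Rail end stop, about 300 g: foot like the holders' but 60 long (y): shoe 40 wide, 10 high; neck 16 wide; aluminium block 46 wide (x), 60 long, 20 to 52 mm height. Origin: centre of shoe underside. Any way round. Bore 22 mm across in the middle of its top, clamp screw 12 mm down in it. Tightening pushes the screw's foot out below, which lifts the stop up to 2.5 mm and jams it in the rail.
- socket (a point): On the clamp screw's axis at the rim of its hex socket: 40 mm above the end stop's underside, 12 mm below its top. Socket 18 mm across flats, its floor 17 mm below this point.
- screw (a joint): Turn of the clamp screw, rad: 0 loosest, 4.9 fully tight (hard stop), growing clockwise seen from above. Starts at 0 to 0.5; at 0 two flats face the end stop's +x and -x. Takes about 0.08 N m and stays where left.
- hex_key: T-handled hex key, 250 g: steel hex shank 17 mm across flats (two face its +x, -x), tip tapered, 66 long below a black cross bar 20 wide (x), 100 long (y), 18 high, centred 75 mm above the tip. Origin: the tip, z up the shank. Hangs in its rack at first. Stands by itself in the socket when let go, leaning a few degrees.
- key_rack: Steel rack fixed to the counter: base 70 x 100 (y), 6 thick, two uprights 48 wide (x), 10 thick, 36 mm either side of the middle along y (62 apart inside). The key's bar lies along y on both at 80 mm height, in notches 28 wide (x), 10 deep, shank between them, tip 14 mm above the counter. Origin: middle of the underside.
- blue_lid: A flat round lid, 120 mm across and 14 high, that merely stands or lies on the counter; not part of the job. Origin: centre of its underside.
- pepper_mill: A dark wooden pepper mill, 54 mm across and 140 high, that merely stands or lies on the counter; not part of the job. Origin: centre of its underside.
- spice_jar: A spice jar, 56 mm across and 90 high, that merely stands or lies on the counter; not part of the job. Origin: centre of its underside.
- ramekin: A small white bowl, 84 mm across and 45 high, that merely stands or lies on the counter; not part of the job. Origin: centre of its underside.
- spoon: A wooden spoon, 220 mm long, that merely stands or lies on the counter; not part of the job. Origin: on its axis.
- red_lid: A larger flat round lid, 150 mm across and 16 high, that merely stands or lies on the counter; not part of the job. Origin: centre of its underside.
Things that resemble listed ones, but are neither listed nor needed, are in the scene too. What is shaped like the hook_holder but green or yellow is not meant.

How it is judged:
By the outcome, as a careful person would: the job done as asked, in the order asked, and still so for the second after the job is handed in, with the robot touching nothing.
Of hook_holder, slot_holder, fin_holder only 2 to 3 are there at a start; the rules pass over those that are not, and their reading is None.
At some moment in a run one of hook_holder, slot_holder, fin_holder may be knocked a few centimetres aside while the robot is not near it.
It also fails if it takes over 210 s, if anything falls off the work surface, if the arm or the gripper's body presses on something with over 40 N, if the wrist force passes 120 N, or if a joint passes its speed limit or range.

ROBOT

A 6-joint arm with a two-finger parallel gripper is mounted at the origin on the work surface. World frame = base frame: x ahead of the robot, y to its left, z up, the work surface at z = 0. Lengths are in m, angles in rad, forces in N, time in s.
With the tool pointing down it reaches from about 0.4 to 0.825 m from the base axis. Payload 7 kg.
Tool frame: the origin (TCP) lies on the centre line of the jaws, within the pads' length; the fingertips stand 22 mm ahead of it and the grasp point (between the pads) lies 3 mm ahead of it; z points along the fingers, y is the line along which they close (so a half turn about z gives the same grasp; the last joint's range is limited). The gripper opens to 88 mm and grips with 3 to 60 N. Pads are 19 mm wide; open, the fingers measure 130 mm over their backs; the gripper's body (78 mm by 193 mm) begins 47 mm behind the grasp point.
Start: joints at [1.411, 0.359, 0.012, 0, -1.224, -0.288], TCP at [0.292, 0.608, 0.215] pointing down, gripper open.
Joint ranges: [-3.07, 3.07], [-1.43, 2.12], [-1.02, 1.25], [-3.03, 1.67], [-3.05, -0], [-3.03, 3.03]. Speed limits (rad/s): [2.39, 2.39, 3.01, 3.14, 3.14, 3.14].

INTERFACE

Orientations are given as [roll, pitch, yaw] about the fixed x, y, z axes, in that order (R = Rz(yaw) Ry(pitch) Rx(roll)).
In Python, from station import monitor, viewer, order gives the robot as it stands. The module is installed in compiled form; this text tells all that it offers.
- The arm moves only by the tool servo_tool, never from a script. Its argument "targets" is a list of rows, each an object with "angular": the turn, a rotation vector about the tool's x, y, z in degrees, a list of three; "xyz": the shift along the tool's x, y, z in cm, a list of three; "claw": the finger opening in cm, from 0 to 8.76. A call has 1 to 20 rows; each row shifts and turns the commanded pose from where the row before left it, along the tool's axes as they then stand; what a row does not reach is not made up. A row lasts 1/10 s, in which the tool goes at most 50 mm and 8.59 degrees, less where a joint would pass 70% of its speed; a pose out of reach is approached as far as the arm can. A call is refused whole if a number of a shift passes 5 or a number of a turn 8.59, either way. A call with a gripper value outside its range is refused whole. The fingers move at their own pace and stop on an object; "force" is the grip in N (left out, the last holds). Time passes only in rows, so rows that do not move let the fingers close. It gives the time, the measured TCP pose, the force, the opening and the grip force at its end, in the units of the state.
- monitor.get_state(): the state, without advancing time (a new reading comes with each control period).
- viewer.grab_frame(name): name is "scene" or "side" or "wrist"; returns a dict with "color" (384x512x3 uint8, blue, green, red), "fovy" (degrees; the focal length in pixels is half the picture's height over the tangent of half this angle, whatever the lens; pixels are square), "cx", "cy" (the principal point, pixels), "k1" (the pictures are not rectified: a ray, as slopes to the right and down, at radius r is drawn at 1 + k1 r^2 times it, then the intrinsics apply), "R" (3x3) and "t" (3): a world point X has camera coordinates R X + t. Camera axes: x right, y down, z forward; pixel columns grow to the right and rows downward; lengths in m; the calibration is good to about 2 mm. A picture is of the moment at which its call begins. There is no depth.
- order.job_done(): hands the job in; it is judged then, once.
The state is a dict: "t": time; "q": joint angles; "qd": joint speeds; "joint_efforts": joint torques, N m; "eef_pos": TCP position; "ee_rot": TCP orientation; "force": force on the tool from outside, world axes, zero at the start; "moment": the same for the moment, N m; "width": finger opening in m; "gripper_force": force on a finger pad.
Only numpy, scipy, OpenCV 4.12 (cv2) and the standard library are available. Lean on these libraries where they do the work, as an engineer would, in place of code of your own. Each camera call takes 0.05 s, during which the arm holds its last target. There are 200 camera calls.

## Working session

There is one attempt and no reset: what is moved stays moved. The work goes in short steps, Python scripts to look and compute and a tool call to move; the robot and the scene stay as the last step left them, time stands still between calls to the robot, and variables do not carry over. Pictures are saved under pics/ and viewed, at most 14 in all, crops included, and the job is handed in when it is done.

Besides the shell and the picture viewer there is one more tool, called after "Emit:" in YAML: its name, and indented under it one key for each argument. servo_tool: Moves the arm, as the interface text tells. Its arguments: {"type":"object","properties":{"targets":{"type":"array"},"force":{"type":"number"}},"required":["targets"]}

```bash
mkdir -p pics
cat > h.py <<'E'
import numpy as np, cv2, pickle
from station import monitor, viewer, order
def grab(n,f):
    d=viewer.grab_frame(n); cv2.imwrite(f'pics/{f}.png',d['color']); pickle.dump(d,open(f'pics/{f}.pkl','wb')); return d
def load(f): return pickle.load(open(f'pics/{f}.pkl','rb'))
def K(d):
    f=d['color'].shape[0]/2/np.tan(np.radians(d['fovy'])/2); return f
def ray(d,u,v):
    f=K(d); x=(u-d['cx'])/f; y=(v-d['cy'])/f; a,b=x,y
    for _ in range(30):
        s=1+d['k1']*(a*a+b*b); a,b=x/s,y/s
    R=np.array(d['R']); t=np.array(d['t']); return -R.T@t, R.T@np.array([a,b,1.])
def px(d,u,v,z):
    o,r=ray(d,u,v); return (o+r*(z-o[2])/r[2]).round(4)
def proj(d,X):
    c=np.array(d['R'])@np.array(X,float)+np.array(d['t']); a,b=c[:2]/c[2]; s=1+d['k1']*(a*a+b*b); f=K(d)
    return np.array([d['cx']+f*a*s, d['cy']+f*b*s])
def tri(d1,p1,d2,p2):
    o1,r1=ray(d1,*p1);o2,r2=ray(d2,*p2)
    A=np.stack([r1,-r2],1); s=np.linalg.lstsq(A,o2-o1,rcond=None)[0]
    a=o1+r1*s[0];b=o2+r2*s[1]; return ((a+b)/2).round(4),np.linalg.norm(a-b)
E
python3 - <<'E'
from h import *
print(monitor.get_state())
for n in ('scene','side','wrist'):
    d=grab(n,n+'0'); print(n,d['fovy'],d['k1'],(-np.array(d['R']).T@d['t']).round(3),np.array(d['R'])[2].round(2))
    if n!='wrist': cv2.imwrite(f'pics/{n}0b.png',cv2.resize(d['color'],(800,600),interpolation=cv2.INTER_CUBIC))
E
```

```text
{'t': 0.0, 'q': array([ 1.41111033e+00,  3.59381461e-01,  1.10326185e-02, -3.60641155e-04,
       -1.22409348e+00, -2.88106618e-01]), 'qd': array([ 0.00148086, -0.00065773, -0.00089194, -0.00077206, -0.00053572,
       -0.00080236]), 'joint_efforts': array([-1.11808067e-04, -5.82728577e+01,  2.93045461e+01,  6.99710771e+00,
        6.76569500e-03, -1.66954387e-04]), 'eef_pos': array([0.29205495, 0.60796536, 0.2137129 ]), 'ee_rot': array([ 3.13991816e+00, -1.42686674e-04, -4.47915324e-01]), 'force': array([0.49057341, 0.55469076, 0.12242616]), 'moment': array([ 0.01943597, -0.01565364, -0.00264438]), 'gripper_force': 0.0, 'width': 0.08789251900960451}
scene 54.8865635852673 -0.07954358652610935 [ 0.977 -0.642  1.093] [-0.41  0.47 -0.78]
side 55.045206658247196 -0.043549294680263126 [ 0.14  -0.773  0.789] [ 0.27  0.7  -0.66]
wrist 63.751967133304966 -0.06687121624396845 [0.358 0.577 0.384] [-0.25  0.12 -0.96]
```

View pics/scene0b.png

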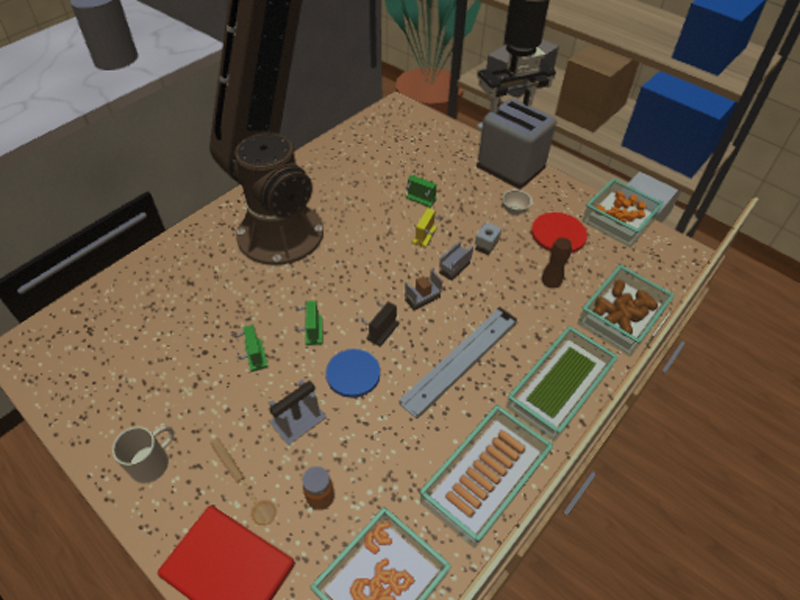

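View pics/side0b.png

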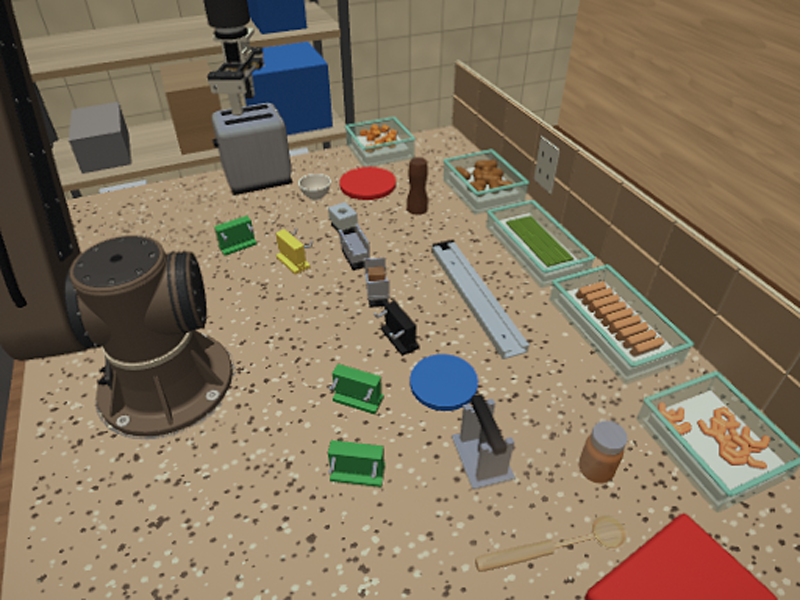

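Scene (800 px frame): rail with black cap at (515,312) and open end at (415,405). Hook candidates are black (383,323), green (313,322), (254,347), (421,190) and yellow (425,226); only the black one is meant. Fin holder is at (423,288), slot holder at (456,260), end stop at (487,237), and the key in its rack at (297,405). Next I take enlarged crops to confirm these and measure.

Run:
```python
from h import *
def crop(f,x0,y0,w,h,s):
    c=load(f)['color'][y0:y0+h,x0:x0+w]; c=cv2.resize(c,None,fx=s,fy=s,interpolation=cv2.INTER_CUBIC)
    for i in range(0,w,10):
        if (x0+i)%20==0: cv2.putText(c,str(x0+i),(i*s,10),0,.35,(0,0,255),1); cv2.line(c,(i*s,0),(i*s,4),(0,0,255),1)
    for i in range(0,h):
        if (y0+i)%20==0: cv2.putText(c,str(y0+i),(0,i*s+4),0,.35,(0,0,255),1)
    cv2.imwrite(f'pics/{f}_c.png',c)
crop('scene0',168,136,166,150,4)
crop('side0',200,125,140,190,3)
```

```text
(no output)
```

View pics/scene0_c.png

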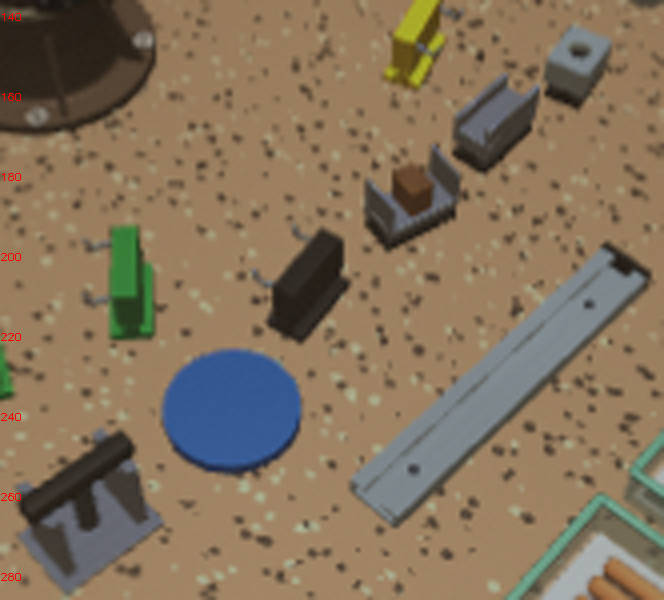

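View pics/side0_c.png

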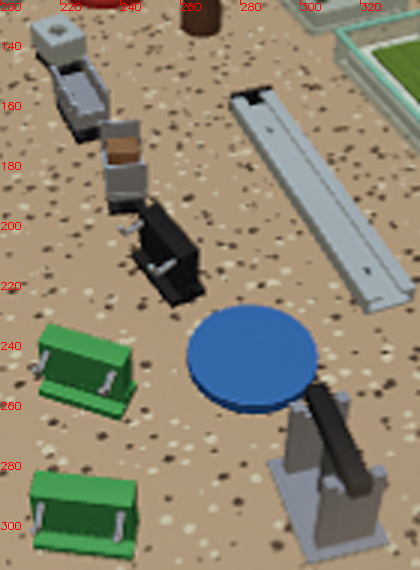

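Crops confirm: the black hook holder at scene crop (310,285), the fin holder (410,195) with its wooden block, the slot holder (495,125), the end stop with bore (580,50), and the rail open end at (353,487)–(397,523). All three holders are present. I'll now take rough positions.

Run:
```python
from h import *
s=load('scene0'); d=load('side0')
S=lambda u,v,z: px(s,168+u/4-.4,136+v/4-.4,z)
D=lambda u,v,z: px(d,200+u/3-.3,125+v/3-.3,z)
print('rail scene',[S(*p,.0205)[:2] for p in((353,487),(397,523),(605,243),(650,276))])
print('rail side',[D(*p,.0205)[:2] for p in((371,309),(413,290),(231,97),(269,88))])
print('hook',[S(*p,.066)[:2] for p in((274,287),(319,230),(343,243))],[D(*p,.066)[:2] for p in((142,212),(152,202),(188,256),(200,246))])
print('fin block',S(413,174,.064),D(124,143,.064))
print('slot',[S(*p,.066)[:2] for p in((485,139),(539,90))],[S(*p,.058)[:2] for p in((455,124),(506,77))])
print('stop bore',S(580,49,.052),D(58,30,.052), [S(*p,.052)[:2] for p in((548,59),(572,28),(609,40),(586,72))])
print('key bar',[S(*p,.098)[:2] for p in((22,500),(120,433),(134,446),(36,516))],[D(*p,.098)[:2] for p in((307,385),(323,383),(350,490),(371,480))])
print('rack base',[S(*p,.006)[:2] for p in((70,592),(161,520))],[D(*p,.006)[:2] for p in((312,560),(387,541),(270,460))])
```

```text
rail scene [array([ 0.5896, -0.1788]), array([ 0.638, -0.18 ]), array([0.5952, 0.172 ]), array([0.6488, 0.1678])]
rail side [array([ 0.5816, -0.1889]), array([ 0.6311, -0.1826]), array([0.5988, 0.1649]), array([0.6476, 0.1642])]
hook [array([ 0.4246, -0.0957]), array([ 0.4109, -0.0221]), array([ 0.4368, -0.0189])] [array([ 0.4139, -0.0285]), array([ 0.4282, -0.0187]), array([ 0.4317, -0.1013]), array([ 0.4472, -0.0932])]
fin block [0.4298 0.0871 0.064 ] [0.4357 0.0806 0.064 ]
slot [array([0.4533, 0.1652]), array([0.4524, 0.252 ])] [array([0.4156, 0.1677]), array([0.4132, 0.2515])]
stop bore [0.4414 0.3392 0.052 ] [0.4426 0.3307 0.052 ] [array([0.4258, 0.3056]), array([0.4171, 0.3591]), array([0.4557, 0.3701]), array([0.4652, 0.3162])]
key bar [array([ 0.4378, -0.3887]), array([ 0.4499, -0.2979]), array([ 0.4667, -0.2987]), array([ 0.456 , -0.3906])] [array([ 0.4495, -0.2999]), array([ 0.4622, -0.3028]), array([ 0.4339, -0.3977]), array([ 0.4522, -0.396 ])]
rack base [array([ 0.4794, -0.3944]), array([ 0.4872, -0.3009])] [array([ 0.4145, -0.3927]), array([ 0.4771, -0.4002]), array([ 0.425 , -0.2965])]
```

Run:
```python
from h import *
s=load('scene0'); d=load('side0')
S=lambda u,v,z: px(s,u*.64,v*.64,z)
D=lambda u,v,z: px(d,u*.64,v*.64,z)
print('lid',S(353,371,.014),D(443,380,.014))
print('jar top',S(316,475,.09),D(609,437,.09))
print('mill top',S(562,243,.14),D(418,162,.14),'base',S(552,280,0),D(417,208,0))
print('tray rim (z?)',tri(s,(509*.64,392*.64),d,(592*.64,275*.64)),tri(s,(421*.64,492*.64),d,(553*.64,288*.64)), tri(s,(572*.64,328*.64),d,(488*.64,210*.64)))
print('yellow',S(425,240,.0),'bluecentre')
st=monitor.get_state(); p=st['eef_pos']
from scipy.spatial.transform import Rotation as R
w=load('wrist0'); T=R.from_euler('xyz',st['ee_rot']).as_matrix()
C=-np.array(w['R']).T@np.array(w['t']); print('cam in tool',T.T@(C-p), 'axes',(np.array(w['R'])@T).round(3))
```

```text
lid [ 0.4592 -0.186   0.014 ] [ 0.4561 -0.1931  0.014 ]
jar top [ 0.6008 -0.4236  0.09  ] [ 0.6007 -0.4368  0.09  ]
mill top [0.6391 0.3406 0.14  ] [0.6319 0.3274 0.14  ] base [0.6401 0.3517 0.    ] [0.6409 0.3477 0.    ]
tray rim (z?) (array([ 0.7819, -0.1036,  0.1197]), np.float64(0.07017436241271427)) (array([ 0.716 , -0.2413,  0.1027]), np.float64(0.1822036485433914)) (array([0.7662, 0.2179, 0.0416]), np.float64(0.0010616974143883681))
yellow [0.3082 0.2453 0.    ] bluecentre
cam in tool [ 7.30184423e-02 -1.46826326e-04 -1.70088924e-01] axes [[ 0.001  1.     0.   ]
 [-0.961  0.001 -0.276]
 [-0.276  0.     0.961]]
```

Emit:
servo_tool:
  targets:
    - {"angular": [0, 0, 7.8], "xyz": [0, 0, -0.4], "claw": 8.7}
    - {"angular": [0, 0, 7.8], "xyz": [0, 0, -0.4], "claw": 8.7}
    - {"angular": [0, 0, 7.8], "xyz": [0, 0, -0.4], "claw": 8.7}
    - {"angular": [0, 0, 7.8], "xyz": [0, 0, -0.4], "claw": 8.7}
    - {"angular": [0, 0, 7.8], "xyz": [0, 0, -0.4], "claw": 8.7}
    - {"angular": [0, 0, 7.8], "xyz": [0, 0, -0.4], "claw": 8.7}
    - {"angular": [0, 0, 7.8], "xyz": [0, 0, -0.4], "claw": 8.7}
    - {"angular": [0, 0, 0], "xyz": [4, -0.5, -0.3], "claw": 8.7}
    - {"angular": [0, 0, 0], "xyz": [4, -0.5, -0.3], "claw": 8.7}
    - {"angular": [0, 0, 0], "xyz": [4, -0.5, -0.3], "claw": 8.7}
    - {"angular": [0, 0, 0], "xyz": [4, -0.5, -0.3], "claw": 8.7}
    - {"angular": [0, 0, 0], "xyz": [4, -0.5, -0.3], "claw": 8.7}
    - {"angular": [0, 0, 0], "xyz": [4, -0.5, -0.3], "claw": 8.7}
    - {"angular": [0, 0, 0], "xyz": [4, -0.5, -0.3], "claw": 8.7}
    - {"angular": [0, 0, 0], "xyz": [4, -0.5, -0.3], "claw": 8.7}
    - {"angular": [0, 0, 0], "xyz": [4, -0.5, -0.3], "claw": 8.7}
    - {"angular": [0, 0, 0], "xyz": [4, -0.5, -0.3], "claw": 8.7}
    - {"angular": [0, 0, 0], "xyz": [4, -0.5, -0.3], "claw": 8.7}
    - {"angular": [0, 0, 0], "xyz": [4, -0.5, -0.3], "claw": 8.7}
    - {"angular": [0, 0, 0], "xyz": [0, 0, 0], "claw": 8.7}

```text
t: 2.15
eef_pos: [0.4331, 0.142, 0.2792]
ee_rot: [-3.141, -0.0, -1.404]
force: [-0.1, 0.1, -0.5]
width: 0.0872
gripper_force: 0.0
```

Run:
```python
from h import *
d=grab('wrist','w1'); cv2.imwrite('pics/w1b.png',cv2.resize(d['color'],(800,600),interpolation=cv2.INTER_CUBIC)); print(monitor.get_state()['t'])
```

```text
2.2
```

View pics/w1b.png

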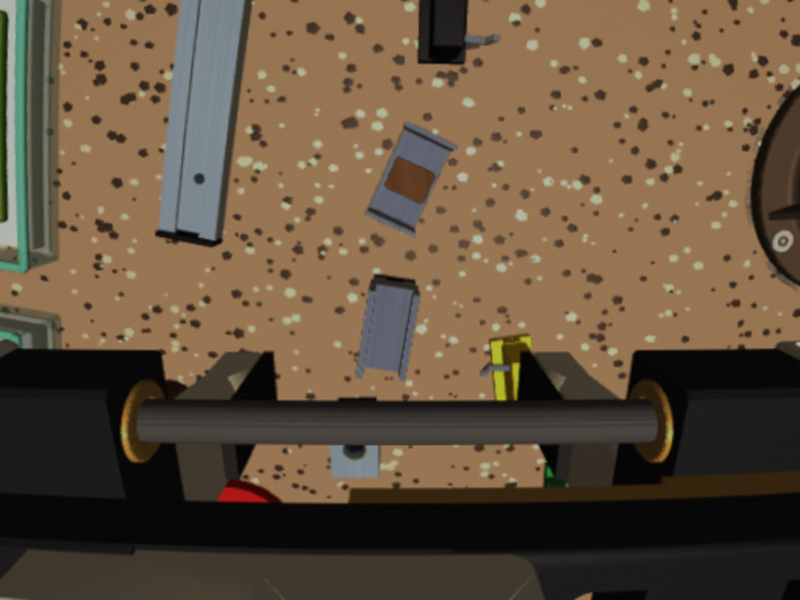

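Wrist view (800 px): rail cap end at (190,238), slot holder (388,325), fin block (410,180), hook holder tip (445,30), end stop (355,455) and yellow lookalike (510,365). I move on so that the hook holder and rail mouth come into view.

Emit:
servo_tool:
  targets:
    - {"angular": [0, 0, 0], "xyz": [2.9, -0.8, 0.7], "claw": 8.7}
    - {"angular": [0, 0, 0], "xyz": [2.9, -0.8, 0.7], "claw": 8.7}
    - {"angular": [0, 0, 0], "xyz": [2.9, -0.8, 0.7], "claw": 8.7}
    - {"angular": [0, 0, 0], "xyz": [2.9, -0.8, 0.7], "claw": 8.7}
    - {"angular": [0, 0, 0], "xyz": [0, 0, 0], "claw": 8.7}

```text
t: 2.7
eef_pos: [0.484, 0.0351, 0.2491]
ee_rot: [3.139, -0.001, -1.403]
force: [-0.3, 0.0, -0.2]
width: 0.0871
gripper_force: 0.0
```

Run:
```python
from h import *
d=grab('wrist','w2'); cv2.imwrite('pics/w2b.png',cv2.resize(d['color'][:260],None,fx=1.5625,fy=1.5625,interpolation=cv2.INTER_CUBIC)); print(monitor.get_state()['t'])
```

```text
2.75
```

View pics/w2b.png

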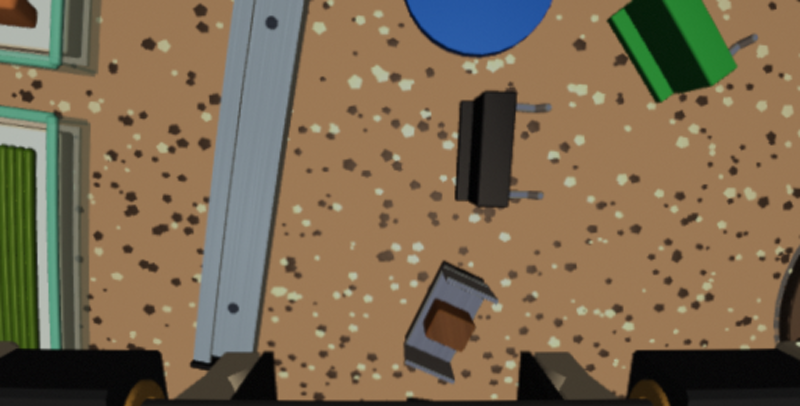

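Hook bar top face has corners (483,92), (517,93), (508,207) and (475,205). Rail screws are at (271,22) and (233,308), and the fin block is at (449,325).

Run:
```python
from h import *
w=load('w2'); k=1.5625
W=lambda u,v,z: px(w,u/k-.2,v/k-.2,z)
c=np.array([W(*p,.066)[:2] for p in((483,92),(517,93),(508,207),(475,205))]); print('hook',c,c.mean(0),np.linalg.norm(c[0]-c[1]),np.linalg.norm(c[1]-c[2]))
v=c[0]+c[1]-c[2]-c[3]; print('yaw',np.arctan2(v[0],-v[1]))
print('screws',W(271,22,.004),W(233,308,.004))
e=[W(*p,.0205)[:2] for p in((236,0),(306,0),(196,355),(257,350))]; print('rail edges',e)
s=load('scene0');d=load('side0')
print('screws scene',[px(s,168+u/4-.4,136+v/4-.4,.004)[:2] for u,v in((413,469),(588,304))],[px(d,200+u/3-.3,125+v/3-.3,.004)[:2] for u,v in((367,270),(269,129))])
# fin block brown mask
h=cv2.cvtColor(w['color'],cv2.COLOR_BGR2HSV); 
r=w['color'][195:225,270:305]; m=(r[...,2].astype(int)-r[...,0]>25).astype(np.uint8); 
print(m.sum())
```

```text
hook [[ 0.4441 -0.0936]
 [ 0.4207 -0.0973]
 [ 0.4095 -0.0198]
 [ 0.4336 -0.017 ]] [ 0.426975 -0.056925] 0.023690715480964245 0.0783051083901938
yaw 0.13989778427627814
screws [ 0.6103 -0.1273  0.004 ] [0.6192 0.113  0.004 ]
rail edges [array([ 0.634 , -0.1352]), array([ 0.5815, -0.1431]), array([0.6445, 0.1571]), array([0.5901, 0.1427])]
screws scene [array([ 0.61 , -0.125]), array([0.6192, 0.115 ])] [array([ 0.6138, -0.1289]), array([0.6233, 0.1123])]
745
```

Emit:
servo_tool:
  targets:
    - {"angular": [0, 0, 1.6], "xyz": [0, 0, 0], "claw": 8.7}
    - {"angular": [0, 0, 0], "xyz": [1.66, 1.38, 1.2], "claw": 8.7}
    - {"angular": [0, 0, 0], "xyz": [1.66, 1.38, 1.2], "claw": 8.7}
    - {"angular": [0, 0, 0], "xyz": [1.66, 1.38, 1.2], "claw": 8.7}
    - {"angular": [0, 0, 0], "xyz": [1.66, 1.38, 1.2], "claw": 8.7}
    - {"angular": [0, 0, 0], "xyz": [1.66, 1.38, 1.2], "claw": 8.7}
    - {"angular": [0, 0, 0], "xyz": [0, 0, 2.6], "claw": 8.7}
    - {"angular": [0, 0, 0], "xyz": [0, 0, 2.6], "claw": 8.7}
    - {"angular": [0, 0, 0], "xyz": [0, 0, 2.6], "claw": 8.7}
    - {"angular": [0, 0, 0], "xyz": [0, 0, 2.6], "claw": 8.7}
    - {"angular": [0, 0, 0], "xyz": [0, 0, 2.2], "claw": 8.7}
    - {"angular": [0, 0, 0], "xyz": [0, 0, 1.2], "claw": 8.7}
    - {"angular": [0, 0, 0], "xyz": [0, 0, 0], "claw": 8.7}

```text
t: 4.05
eef_pos: [0.4264, -0.0545, 0.0515]
ee_rot: [3.139, -0.0, -1.428]
force: [0.1, -0.1, 0.5]
width: 0.0872
gripper_force: 0.0
```

Emit:
servo_tool:
  targets:
    - {"angular": [0, 0, 0], "xyz": [0.2, 0, 0.3], "claw": 8.0}
    - {"angular": [0, 0, 0], "xyz": [0, 0, 0], "claw": 2}
    - {"angular": [0, 0, 0], "xyz": [0, 0, 0], "claw": 1}
    - {"angular": [0, 0, 0], "xyz": [0, 0, 0], "claw": 1}
    - {"angular": [0, 0, 0], "xyz": [0, 0, 0], "claw": 1}
    - {"angular": [0, 0, 0], "xyz": [0, 0, 0], "claw": 1}
    - {"angular": [0, 0, 0], "xyz": [0, 0, 0], "claw": 1}
    - {"angular": [0, 0, 0], "xyz": [0, 0, 0], "claw": 1}
  force: 40

```text
t: 4.85
eef_pos: [0.4276, -0.0573, 0.0497]
ee_rot: [-3.141, 0.0, -1.429]
force: [0.3, -0.5, -0.4]
width: 0.0294
gripper_force: 0.0
```

Emit:
servo_tool:
  targets:
    - {"angular": [0, 0, 0], "xyz": [0, 0, 0], "claw": 1}
    - {"angular": [0, 0, 0], "xyz": [0, 0, 0], "claw": 1}
    - {"angular": [0, 0, 0], "xyz": [0, 0, 0], "claw": 1}
    - {"angular": [0, 0, 0], "xyz": [0, 0, 0], "claw": 1}

```text
t: 5.25
eef_pos: [0.4276, -0.0573, 0.0497]
ee_rot: [-3.141, -0.0, -1.429]
force: [1.3, -0.1, -0.1]
width: 0.023
gripper_force: 40.0
```

Emit:
servo_tool:
  targets:
    - {"angular": [0, 0, 0], "xyz": [0, 0, -2], "claw": 1}
    - {"angular": [0, 0, 0], "xyz": [0, 0, -2], "claw": 1}
    - {"angular": [0, 0, 0], "xyz": [0, 0, -2], "claw": 1}
    - {"angular": [0, 0, 0], "xyz": [0, 0, -2], "claw": 1}
    - {"angular": [0, 0, 5.1], "xyz": [0, 0, 0], "claw": 1}
    - {"angular": [0, 0, 5.1], "xyz": [0, 0, 0], "claw": 1}
    - {"angular": [0, 0, 0], "xyz": [0.43, -3.07, 0], "claw": 1}
    - {"angular": [0, 0, 0], "xyz": [0.43, -3.07, 0], "claw": 1}
    - {"angular": [0, 0, 0], "xyz": [0.43, -3.07, 0], "claw": 1}
    - {"angular": [0, 0, 0], "xyz": [0.43, -3.07, 0], "claw": 1}
    - {"angular": [0, 0, 0], "xyz": [0.43, -3.07, 0], "claw": 1}
    - {"angular": [0, 0, 0], "xyz": [0.43, -3.07, 0], "claw": 1}
    - {"angular": [0, 0, 0], "xyz": [0, 0, 0], "claw": 1}
    - {"angular": [0, 0, 0], "xyz": [0, 0, 0], "claw": 1}

```text
t: 6.65
eef_pos: [0.6099, -0.0898, 0.128]
ee_rot: [3.138, 0.0, -1.608]
force: [-1.0, -0.3, -3.1]
width: 0.0232
gripper_force: 40.0
```

Run:
```python
from h import *
d=grab('wrist','w3'); g=grab('scene','s3'); c=cv2.resize(d['color'][20:240,150:350],None,fx=2.7,fy=2.7,interpolation=cv2.INTER_CUBIC); cv2.imwrite('pics/w3b.png',c); print(monitor.get_state()['eef_pos'],c.shape)
```

```text
[ 0.60937373 -0.08964913  0.12885881] (594, 540, 3)
```

View pics/w3b.png

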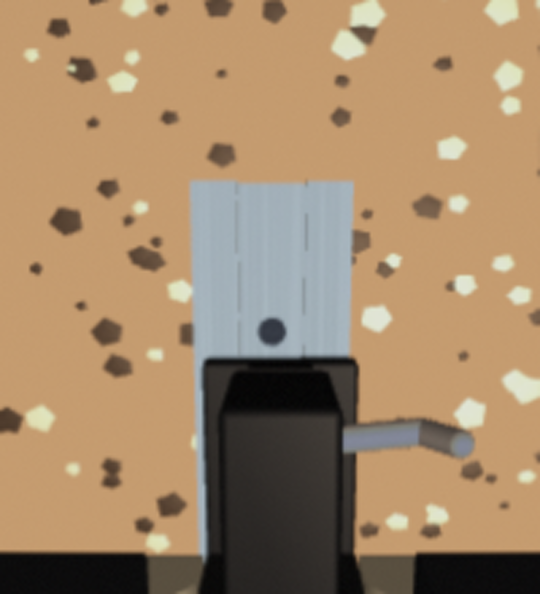

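The mouth edge is at crop row 182, with rail edges at columns 190/353, slot edges at 238/306 and the screw at (271,332). The held bar's top edges are at columns 222/340.

Run:
```python
from h import *
w=load('w3'); k=2.7
W=lambda u,v,z: px(w,150+u/k-.3,20+v/k-.3,z)
print('mouth edges',W(190,182,.0205),W(353,182,.0205),'slot',W(238,190,.0205),W(306,190,.0205),'slot far',W(240,355,.0205),W(304,355,.0205),'screw',W(271,332,.004))
st=monitor.get_state(); dz=st['eef_pos'][2]-.0497; print(dz)
print('bar end',W(222,412,.066+dz),W(340,412,.066+dz),'shoe top end',W(206,362,.010+dz),W(357,360,.010+dz))
```

```text
mouth edges [ 0.634  -0.1777  0.0205] [ 0.5822 -0.1758  0.0205] slot [ 0.6189 -0.1746  0.0205] [ 0.5972 -0.1739  0.0205] slot far [ 0.6208 -0.1217  0.0205] [ 0.5994 -0.1209  0.0205] screw [ 0.6103 -0.1269  0.004 ]
0.07915880997832217
bar end [ 0.6184 -0.1297  0.1452] [ 0.5963 -0.1289  0.1452] shoe top end [ 0.626  -0.1305  0.0892] [ 0.5879 -0.1296  0.0892]
```

Emit:
servo_tool:
  targets:
    - {"angular": [0, 0, 0], "xyz": [2.75, -0.05, 0], "claw": 1}
    - {"angular": [0, 0, 0], "xyz": [2.75, -0.05, 0], "claw": 1}
    - {"angular": [0, 0, 0], "xyz": [2.75, -0.05, 0], "claw": 1}
    - {"angular": [0, 0, 0], "xyz": [2.75, -0.05, 0], "claw": 1}
    - {"angular": [0, 0, 0], "xyz": [2.75, -0.05, 0], "claw": 1}
    - {"angular": [0, 0, 0], "xyz": [0, 0, 2.2], "claw": 1}
    - {"angular": [0, 0, 0], "xyz": [0, 0, 2.2], "claw": 1}
    - {"angular": [0, 0, 0], "xyz": [0, 0, 2], "claw": 1}
    - {"angular": [0, 0, 0], "xyz": [0, 0, 0.8], "claw": 1}
    - {"angular": [0, 0, 0], "xyz": [0, 0, 0], "claw": 1}
    - {"angular": [0, 0, 0], "xyz": [0, 0, 0], "claw": 1}

```text
t: 7.85
eef_pos: [0.6087, -0.2271, 0.0587]
ee_rot: [-3.141, -0.0, -1.606]
force: [0.5, 0.0, -3.3]
width: 0.0226
gripper_force: 40.0
```

Run:
```python
from h import *
st=monitor.get_state(); print(st['eef_pos'],st['ee_rot'],st['force'])
d=grab('side','d4');g=grab('scene','s4')
a=cv2.resize(d['color'][150:250,290:390],None,fx=4,fy=4,interpolation=cv2.INTER_CUBIC);b=cv2.resize(g['color'][210:310,205:305],None,fx=4,fy=4,interpolation=cv2.INTER_CUBIC)
cv2.imwrite('pics/m4.png',np.hstack([a,b]))
```

```text
[ 0.60868253 -0.22714372  0.05872449] [-3.14053171e+00 -3.54654263e-04 -1.60604693e+00] [ 5.34160896e-01  2.30641353e-03 -3.32605152e+00]
```

View pics/m4.png

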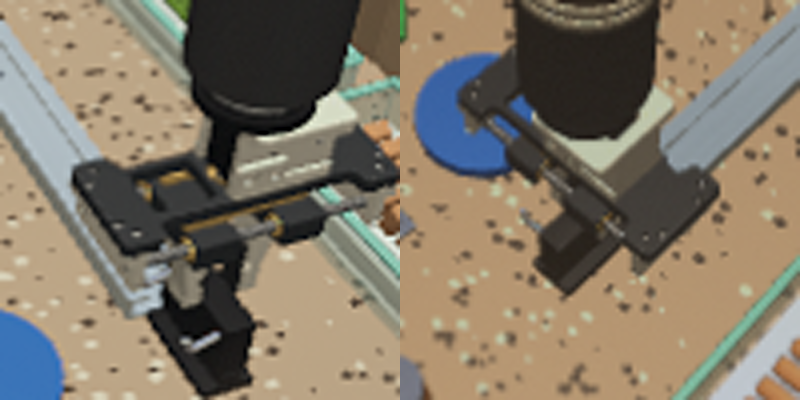

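The holder is in line before the mouth. I correct by a few mm and enter slowly.

Emit:
servo_tool:
  targets:
    - {"angular": [0, 0, 0.1], "xyz": [0, 0.17, 0.36], "claw": 1}
    - {"angular": [0, 0, 0], "xyz": [0, 0, 0], "claw": 1}
    - {"angular": [0, 0, 0], "xyz": [-0.6, 0, 0], "claw": 1}
    - {"angular": [0, 0, 0], "xyz": [-0.6, 0, 0], "claw": 1}
    - {"angular": [0, 0, 0], "xyz": [-0.6, 0, 0], "claw": 1}
    - {"angular": [0, 0, 0], "xyz": [-0.6, 0, 0], "claw": 1}
    - {"angular": [0, 0, 0], "xyz": [0, 0, 0], "claw": 1}

```text
t: 8.65
eef_pos: [0.6076, -0.2022, 0.0541]
ee_rot: [-3.142, 0.0, -1.607]
force: [-0.4, 0.1, -3.3]
width: 0.0229
gripper_force: 40.0
```

Emit:
servo_tool:
  targets:
    - {"angular": [0, 0, 0], "xyz": [-0.8, 0, -0.05], "claw": 1}
    - {"angular": [0, 0, 0], "xyz": [-0.8, 0, 0], "claw": 1}
    - {"angular": [0, 0, 0], "xyz": [-0.8, 0, 0], "claw": 1}
    - {"angular": [0, 0, 0], "xyz": [-0.8, 0, 0], "claw": 1}
    - {"angular": [0, 0, 0], "xyz": [-0.8, 0, 0], "claw": 1}
    - {"angular": [0, 0, 0], "xyz": [-0.8, 0, 0], "claw": 1}

```text
t: 9.25
eef_pos: [0.6093, -0.1544, 0.0546]
ee_rot: [-3.142, 0.0, -1.608]
force: [-0.7, -0.3, -3.9]
width: 0.0229
gripper_force: 40.0
```

Emit:
servo_tool:
  targets:
    - {"angular": [0, 0, 0], "xyz": [-1.7, 0, 0], "claw": 1}
    - {"angular": [0, 0, 0], "xyz": [-1.7, 0, 0], "claw": 1}
    - {"angular": [0, 0, 0], "xyz": [-1.7, 0, 0], "claw": 1}
    - {"angular": [0, 0, 0], "xyz": [-1.7, 0, 0], "claw": 1}
    - {"angular": [0, 0, 0], "xyz": [-1.7, 0, 0], "claw": 1}
    - {"angular": [0, 0, 0], "xyz": [-1.7, 0, 0], "claw": 1}
    - {"angular": [0, 0, 0], "xyz": [-1.7, 0, 0], "claw": 1}
    - {"angular": [0, 0, 0], "xyz": [-1.7, 0, 0], "claw": 1}
    - {"angular": [0, 0, 0], "xyz": [-1.7, 0, 0], "claw": 1}
    - {"angular": [0, 0, 0], "xyz": [-1.7, 0, 0], "claw": 1}
    - {"angular": [0, 0, 0], "xyz": [-1.7, 0, 0], "claw": 1}
    - {"angular": [0, 0, 0], "xyz": [-1.7, 0, 0], "claw": 1}
    - {"angular": [0, 0, 0], "xyz": [-1.7, 0, 0], "claw": 1}
    - {"angular": [0, 0, 0], "xyz": [-1.7, 0, 0], "claw": 1}
    - {"angular": [0, 0, 0], "xyz": [0, 0, 0], "claw": 1}

```text
t: 10.75
eef_pos: [0.6187, 0.0852, 0.0546]
ee_rot: [-3.141, 0.0, -1.607]
force: [-0.7, -0.3, -4.1]
width: 0.0233
gripper_force: 40.0
```

Emit:
servo_tool:
  targets:
    - {"angular": [0, 0, 0], "xyz": [-0.6, 0, 0], "claw": 1}
    - {"angular": [0, 0, 0], "xyz": [-0.6, 0, 0], "claw": 1}
    - {"angular": [0, 0, 0], "xyz": [-0.6, 0, 0], "claw": 1}
    - {"angular": [0, 0, 0], "xyz": [-0.3, 0, 0], "claw": 1}
    - {"angular": [0, 0, 0], "xyz": [0, 0, 0], "claw": 1}

```text
t: 11.25
eef_pos: [0.6191, 0.1039, 0.0546]
ee_rot: [-3.142, 0.0, -1.608]
force: [-0.1, -0.8, -3.7]
width: 0.023
gripper_force: 40.0
```

Emit:
servo_tool:
  targets:
    - {"angular": [0, 0, 0], "xyz": [0, 0, 0.05], "claw": 8.7}
    - {"angular": [0, 0, 0], "xyz": [0, 0, 0], "claw": 8.7}
    - {"angular": [0, 0, 0], "xyz": [0, 0, 0], "claw": 8.7}
    - {"angular": [0, 0, 0], "xyz": [0, 0, 0], "claw": 8.7}
    - {"angular": [0, 0, 0], "xyz": [0, 0, 0], "claw": 8.7}
    - {"angular": [0, 0, 0], "xyz": [0, 0, 0], "claw": 8.7}
    - {"angular": [0, 0, 0], "xyz": [0, 0, -1], "claw": 8.7}
    - {"angular": [0, 0, 0], "xyz": [0, 0, -3], "claw": 8.7}
    - {"angular": [0, 0, 0], "xyz": [0, 0, -3.5], "claw": 8.7}
    - {"angular": [0, 0, 0], "xyz": [0, 0, -3.5], "claw": 8.7}
    - {"angular": [0, 0, 0], "xyz": [0, 0, -3.5], "claw": 8.7}
    - {"angular": [0, 0, 0], "xyz": [-1.6, 2.9, 0], "claw": 8.7}
    - {"angular": [0, 0, 0], "xyz": [-1.6, 2.9, 0], "claw": 8.7}
    - {"angular": [0, 0, 0], "xyz": [-1.6, 2.9, 0], "claw": 8.7}
    - {"angular": [0, 0, 0], "xyz": [-1.6, 2.9, 0], "claw": 8.7}
    - {"angular": [0, 0, 0], "xyz": [-1.6, 2.9, 0], "claw": 8.7}
    - {"angular": [0, 0, 0], "xyz": [-1.6, 2.9, 0], "claw": 8.7}
    - {"angular": [0, 0, 0], "xyz": [0, 0, 0], "claw": 8.7}
    - {"angular": [0, 0, 0], "xyz": [0, 0, 0], "claw": 8.7}

```text
t: 13.15
eef_pos: [0.4486, 0.2067, 0.2002]
ee_rot: [-3.14, 0.001, -1.606]
force: [1.3, -0.3, -0.2]
width: 0.0871
gripper_force: 0.0
```

Run:
```python
from h import *
st=monitor.get_state(); print(st['eef_pos'],st['ee_rot'])
d=grab('wrist','w5')
cv2.imwrite('pics/w5b.png',cv2.resize(d['color'][:270,100:400],None,fx=2.2,fy=2.2,interpolation=cv2.INTER_CUBIC))
```

```text
[0.44863128 0.2066798  0.20019135] [-3.14023877e+00  1.19650973e-03 -1.60641756e+00]
```

View pics/w5b.png

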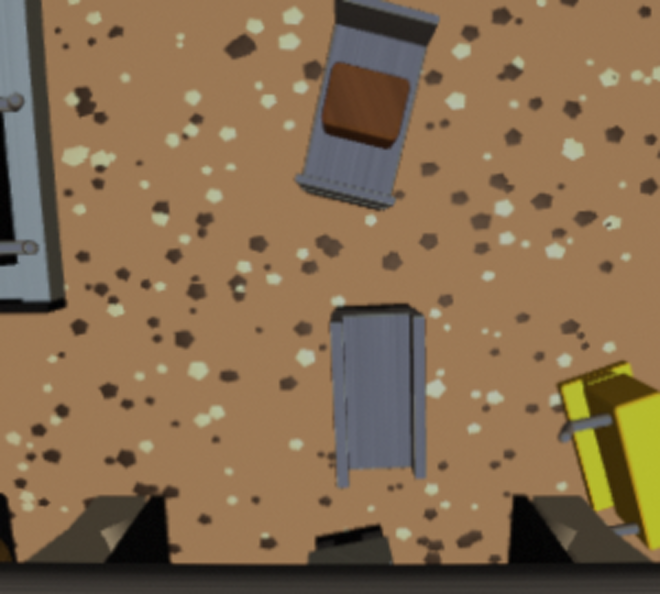

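The fin block's top is at (330,62), (410,80), (399,138) and (325,123). The slot holder's walls run on the left from (338,315) to (343,487) and on the right from (419,318) to (420,478). The hook holder sits in the rail.

Run:
```python
from h import *
w=load('w5'); k=2.2
W=lambda u,v,z: px(w,100+u/k-.3,v/k-.3,z)[:2]
c=np.array([W(*p,.064) for p in((330,62),(410,80),(399,138),(325,123))]); print('fin',c.tolist(),c.mean(0),np.linalg.norm(c[0]-c[1]),np.linalg.norm(c[1]-c[2]))
f=np.array([W(*p,.066) for p in((297,181),(393,206))]);v=f[0]-f[1]; print('lowfin',f,np.linalg.norm(v),'yaw',np.arctan2(v[1],v[0]),f.mean(0))
f=np.array([W(*p,.066) for p in((335,3),(438,18))]);v=f[0]-f[1]; print('topfin',f,np.linalg.norm(v),'yaw',np.arctan2(v[1],v[0]),f.mean(0))
L=np.array([W(332,315,.066),W(337,487,.066)]);Rr=np.array([W(425,318,.058),W(426,478,.058)])
print('slot',L,Rr,(L.mean(0)+Rr.mean(0))/2,np.linalg.norm(L[0]-L[1]),np.linalg.norm(L.mean(0)-Rr.mean(0)))
```

```text
fin [[0.4463, 0.0663], [0.4133, 0.0744], [0.4182, 0.0973], [0.4493, 0.0903]] [0.431775 0.082075] 0.03397955267510151 0.023418368858654535
lowfin [[0.4622 0.1135]
 [0.4214 0.1252]] 0.042444434264105824 yaw -0.2792705324864721 [0.4418  0.11935]
topfin [[0.4435 0.0443]
 [0.4017 0.0512]] 0.042365670064333935 yaw -0.16359648618932512 [0.4226  0.04775]
slot [[0.4493 0.1712]
 [0.45   0.2535]] [[0.4068 0.175 ]
 [0.4063 0.2534]] [0.4281   0.213275] 0.0823029768598925 0.04313968590520801
```

Emit:
servo_tool:
  targets:
    - {"angular": [0, 0, 6.15], "xyz": [0, 0, 0], "claw": 8.7}
    - {"angular": [0, 0, 6.15], "xyz": [0, 0, 0], "claw": 8.7}
    - {"angular": [0, 0, 0], "xyz": [3.1, -0.36, 0], "claw": 8.7}
    - {"angular": [0, 0, 0], "xyz": [3.1, -0.36, 0], "claw": 8.7}
    - {"angular": [0, 0, 0], "xyz": [3.1, -0.36, 0], "claw": 8.7}
    - {"angular": [0, 0, 0], "xyz": [3.1, -0.36, 0], "claw": 8.7}
    - {"angular": [0, 0, 0], "xyz": [0, 0, 3], "claw": 8.7}
    - {"angular": [0, 0, 0], "xyz": [0, 0, 3], "claw": 8.7}
    - {"angular": [0, 0, 0], "xyz": [0, 0, 3], "claw": 8.7}
    - {"angular": [0, 0, 0], "xyz": [0, 0, 2], "claw": 8.7}
    - {"angular": [0, 0, 0], "xyz": [0, 0, 0], "claw": 8.7}
    - {"angular": [0, 0, 0], "xyz": [0, 0, 0], "claw": 8.7}

```text
t: 14.4
eef_pos: [0.4324, 0.082, 0.0894]
ee_rot: [3.141, -0.001, -1.824]
force: [0.4, 0.1, 0.4]
width: 0.0872
gripper_force: 0.0
```

Position matches; lower to 0.056 and close.

Emit:
servo_tool:
  targets:
    - {"angular": [0, 0, 0], "xyz": [0, 0, 2], "claw": 8.7}
    - {"angular": [0, 0, 0], "xyz": [0, 0, 1.4], "claw": 8.7}
    - {"angular": [0, 0, 0], "xyz": [0, 0, 0], "claw": 8.7}
    - {"angular": [0, 0, 0], "xyz": [0, 0, 0], "claw": 2}
    - {"angular": [0, 0, 0], "xyz": [0, 0, 0], "claw": 2}
    - {"angular": [0, 0, 0], "xyz": [0, 0, 0], "claw": 2}
    - {"angular": [0, 0, 0], "xyz": [0, 0, 0], "claw": 2}
    - {"angular": [0, 0, 0], "xyz": [0, 0, 0], "claw": 2}
    - {"angular": [0, 0, 0], "xyz": [0, 0, 0], "claw": 2}
    - {"angular": [0, 0, 0], "xyz": [0, 0, 0], "claw": 2}
    - {"angular": [0, 0, 0], "xyz": [0, 0, 0], "claw": 2}
    - {"angular": [0, 0, 0], "xyz": [0, 0, 0], "claw": 2}
    - {"angular": [0, 0, 0], "xyz": [0, 0, 0], "claw": 2}

```text
t: 15.7
eef_pos: [0.4317, 0.0824, 0.055]
ee_rot: [3.142, -0.0, -1.823]
force: [0.7, -0.0, 0.0]
width: 0.0206
gripper_force: 0.0
```

Closed at 20 mm without force: the block is not between the fingers, so it may have been knocked aside. I look again.

Emit:
servo_tool:
  targets:
    - {"angular": [0, 0, 0], "xyz": [0, 0, 0], "claw": 8.7}
    - {"angular": [0, 0, 0], "xyz": [0, 0, 0], "claw": 8.7}
    - {"angular": [0, 0, 0], "xyz": [0, 0, 0], "claw": 8.7}
    - {"angular": [0, 0, 0], "xyz": [0, 0, 0], "claw": 8.7}
    - {"angular": [0, 0, 0], "xyz": [0, 0, 0], "claw": 8.7}
    - {"angular": [0, 0, 0], "xyz": [0, 0, 0], "claw": 8.7}
    - {"angular": [0, 0, 0], "xyz": [0, 0, -3.5], "claw": 8.7}
    - {"angular": [0, 0, 0], "xyz": [0, 0, -3.5], "claw": 8.7}
    - {"angular": [0, 0, 0], "xyz": [0, 0, -3.5], "claw": 8.7}
    - {"angular": [0, 0, 0], "xyz": [0, 0, -3.5], "claw": 8.7}
    - {"angular": [0, 0, 0], "xyz": [-3, 0, 0], "claw": 8.7}
    - {"angular": [0, 0, 0], "xyz": [-3, 0, 0], "claw": 8.7}
    - {"angular": [0, 0, 0], "xyz": [-3, 0, 0], "claw": 8.7}
    - {"angular": [0, 0, 0], "xyz": [-3, 0, 0], "claw": 8.7}
    - {"angular": [0, 0, 0], "xyz": [0, 0, 0], "claw": 8.7}

```text
t: 17.2
eef_pos: [0.4626, 0.2013, 0.1947]
ee_rot: [-3.141, 0.0, -1.821]
force: [-0.3, 0.4, 0.3]
width: 0.0873
gripper_force: 0.0
```

Run:
```python
from h import *
st=monitor.get_state(); print(st['eef_pos'],st['ee_rot'])
d=grab('wrist','w6');g=grab('scene','s6')
a=cv2.resize(d['color'][:270,100:400],None,fx=1.6,fy=1.6,interpolation=cv2.INTER_CUBIC)
b=cv2.resize(g['color'][120:255,225:375],None,fx=2.13,fy=2.13,interpolation=cv2.INTER_CUBIC); b=cv2.resize(b,(320,288)); b=np.vstack([b,np.zeros((432-288,320,3),np.uint8)])
cv2.imwrite('pics/w6b.png',np.hstack([a,b]))
```

```text
[0.46261065 0.20129119 0.19474742] [-3.14131406e+00  3.36598200e-05 -1.82132594e+00]
```

View pics/w6b.png

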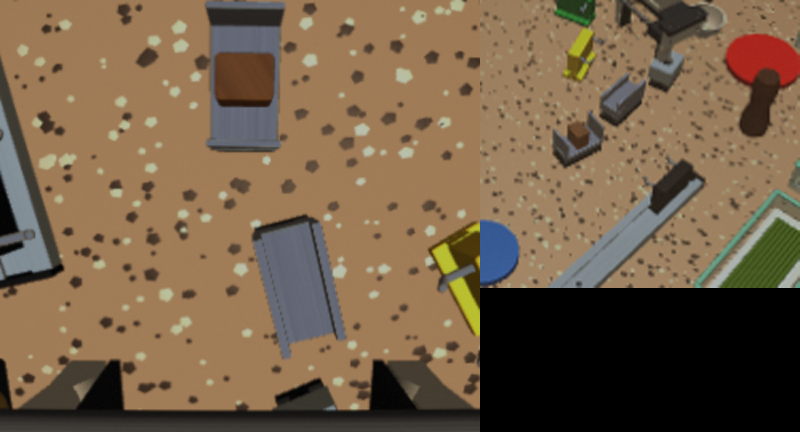

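Fin block's top is at (216,52), (274,52), (272,102) and (217,100), so the holder still stands upright and aligned with the tool.

Run:
```python
from h import *
from scipy.spatial.transform import Rotation as R
w=load('w6'); k=1.6
W=lambda u,v,z: px(w,100+u/k-.2,v/k-.2,z)[:2]
c=np.array([W(*p,.064) for p in((216,52),(274,52),(272,99),(217,97))]); print('fin',c.tolist(),c.mean(0),np.linalg.norm(c[0]-c[1]),np.linalg.norm(c[1]-c[2]))
f=np.array([W(*p,.066) for p in((208,143),(280,146))]);print('low',f,f.mean(0))
f=np.array([W(*p,.066) for p in((208,3),(284,4))]);print('top',f,f.mean(0))
st=monitor.get_state(); p=st['eef_pos']; T=R.from_euler('xyz',st['ee_rot']).as_matrix()
C=-np.array(w['R']).T@np.array(w['t']); print('cam in tool',T.T@(C-p))
g=load('s6'); m=lambda u,v,z: px(g,225+u*.469-.3,120+v*.469-.3,z)
print('scene block',[m(479*0+ (u-480),v,.064) for u,v in((578,133),)])
```

```text
fin [[0.4442, 0.0658], [0.4126, 0.0738], [0.4196, 0.098], [0.4498, 0.0892]] [0.43155 0.0817 ] 0.0325969323710069 0.025192062241904678
low [[0.4614 0.1125]
 [0.4214 0.1244]] [0.4414  0.11845]
top [[0.4419 0.0406]
 [0.4016 0.0513]] [0.42175 0.04595]
cam in tool [ 0.07115734  0.00045241 -0.17031968]
scene block [array([0.4386, 0.0754, 0.064 ])]
```

The holder hasn't moved and the fingers were where it stands, so I can't explain the reading yet. I repeat the descent and check with the gripper closing in stages.

Emit:
servo_tool:
  targets:
    - {"angular": [0, 0, 0], "xyz": [3, 0.02, 0], "claw": 8.7}
    - {"angular": [0, 0, 0], "xyz": [3, 0.02, 0], "claw": 8.7}
    - {"angular": [0, 0, 0], "xyz": [3, 0.02, 0], "claw": 8.7}
    - {"angular": [0, 0, 0], "xyz": [3, 0, 0], "claw": 8.7}
    - {"angular": [0, 0, 0], "xyz": [0, 0, 3], "claw": 8.7}
    - {"angular": [0, 0, 0], "xyz": [0, 0, 3], "claw": 8.7}
    - {"angular": [0, 0, 0], "xyz": [0, 0, 3], "claw": 8.7}
    - {"angular": [0, 0, 0], "xyz": [0, 0, 3], "claw": 8.7}
    - {"angular": [0, 0, 0], "xyz": [0, 0, 1.9], "claw": 8.7}
    - {"angular": [0, 0, 0], "xyz": [0, 0, 0], "claw": 8.7}
    - {"angular": [0, 0, 0], "xyz": [0, 0, 0], "claw": 4.2}
    - {"angular": [0, 0, 0], "xyz": [0, 0, 0], "claw": 4.2}
    - {"angular": [0, 0, 0], "xyz": [0, 0, 0], "claw": 4.2}
    - {"angular": [0, 0, 0], "xyz": [0, 0, 0], "claw": 4.2}
    - {"angular": [0, 0, 0], "xyz": [0, 0, 0], "claw": 4.2}
    - {"angular": [0, 0, 0], "xyz": [0, 0, 0], "claw": 4.2}
    - {"angular": [0, 0, 0], "xyz": [0, 0, 0], "claw": 4.2}

```text
t: 19.0
eef_pos: [0.4312, 0.0826, 0.0562]
ee_rot: [-3.141, 0.0, -1.823]
force: [0.4, 0.2, -0.2]
width: 0.0428
gripper_force: 0.0
```

Run:
```python
from h import *
st=monitor.get_state(); print(st['eef_pos'],st['ee_rot'],st['width'])
d=grab('side','d7');g=grab('scene','s7')
p=proj(d,[.432,.082,.06]).astype(int);q=proj(g,[.432,.082,.06]).astype(int);print(p,q)
a=[cv2.resize(i['color'][y-45:y+45,x-45:x+45],(400,400),interpolation=cv2.INTER_CUBIC) for i,(x,y) in((d,p),(g,q))]
cv2.imwrite('pics/m7.png',np.hstack(a))
```

```text
[0.43117664 0.08260292 0.05615467] [-3.14148257e+00  1.24890532e-04 -1.82304472e+00] 0.042808271117134214
[239 173] [270 180]
```

View pics/m7.png

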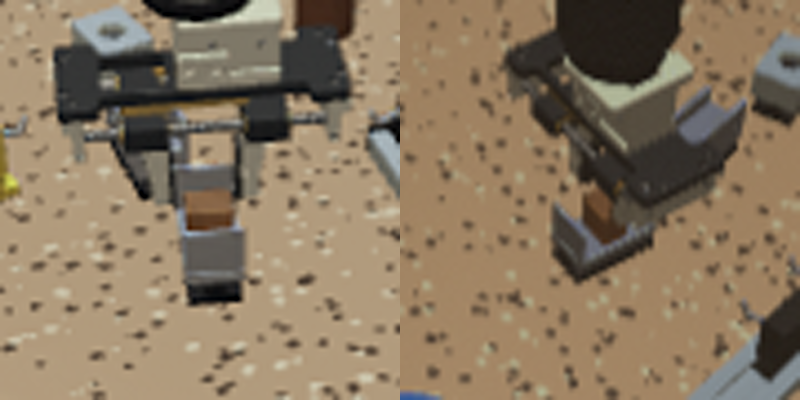

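Run:
```python
from h import *
d=load('d7');g=load('s7')
D=lambda u,v:(239-45+u*.225-.3,173-45+v*.225-.3)
G=lambda u,v:(270-45+(u-400)*.225-.3,180-45+v*.225-.3)
inv=lambda p,c:((np.array(p)-np.array(c)+45)/.225).round()
t=np.array([.4312,.0826,.0342]); y=np.array([-.968,.25,0])
for s in(-1,1):
  for r in (.0214,.040): print('tip',s,r,inv(proj(d,t+s*r*y),(239,173)),inv(proj(g,t+s*r*y),(270,180)))
print('block',px(d,*D(210,190),.064),px(g,*G(598,193),.064))
for y_,z in ((.0826,.0342),(.0826,.06),(.11,.034),(.11,.06),(.14,.034)): print(y_,z,inv(proj(d,[.4312,y_,z]),(239,173)),inv(proj(g,[.4312,y_,z]),(270,180)))
st=monitor.get_state(); print(st['q'],st['eef_pos'])
```

```text
tip -1 0.0214 [233. 227.] [215. 239.]
tip -1 0.04 [259. 225.] [228. 253.]
tip 1 0.0214 [174. 232.] [185. 207.]
tip 1 0.04 [148. 234.] [173. 194.]
block [0.4388 0.0898 0.064 ] [0.4222 0.0869 0.064 ]
0.0826 0.0342 [203. 229.] [200. 223.]
0.0826 0.06 [202. 201.] [201. 203.]
0.11 0.034 [190. 207.] [221. 205.]
0.11 0.06 [189. 179.] [222. 185.]
0.14 0.034 [177. 184.] [243. 186.]
[ 6.41410152e-01  1.47514313e-01 -7.01091083e-01 -1.41577316e-05
 -7.22271488e-01 -8.93670652e-01] [0.43112602 0.0825676  0.05605696]
```

Run:
```python
from h import *
d=load('d4');g=load('s4')
c=np.array([.6087,-.2271,.0587-.0497]); ax=np.array([.037,.9993,0]);xx=np.array([.9993,-.037,0])
for n,v in(('shoe -x near bottom',-.02*xx-.04*ax),('shoe +x near bottom',.02*xx-.04*ax),('bar top near +x',.012*xx-.04*ax+[0,0,.066]),('bar top near -x',-.012*xx-.04*ax+[0,0,.066]),('tip -x outer',-.035*xx+[0,0,.0277])):
    print(n,((proj(d,c+v)-[290,150])*4).round(),((proj(g,c+v)-[205,210])*4).round())
# gripper lowest/greyish finger pixels now: differences between s6-s7 near gripper
```

```text
shoe -x near bottom [196. 399.] [129. 266.]
shoe +x near bottom [248. 383.] [165. 298.]
bar top near +x [255. 320.] [157. 253.]
bar top near -x [223. 330.] [134. 234.]
tip -x outer [154. 335.] [150. 206.]
```

In m7 the fingertips look about 20 mm higher than the reported pose implies, while the block is where I measured it. I open, go 1 cm lower and close: block contact should read about 34 mm and plate contact about 44 mm.

Emit:
servo_tool:
  targets:
    - {"angular": [0, 0, 0], "xyz": [0, 0, 0], "claw": 7.5}
    - {"angular": [0, 0, 0], "xyz": [0, 0, 0], "claw": 7.5}
    - {"angular": [0, 0, 0], "xyz": [0, 0, 0], "claw": 7.5}
    - {"angular": [0, 0, 0], "xyz": [0, 0, 0], "claw": 7.5}
    - {"angular": [0, 0, 0], "xyz": [0, 0, 0], "claw": 7.5}
    - {"angular": [0, 0, 0], "xyz": [0, 0, 0.5], "claw": 7.5}
    - {"angular": [0, 0, 0], "xyz": [0, 0, 0.5], "claw": 7.5}
    - {"angular": [0, 0, 0], "xyz": [0, 0, 0], "claw": 2.5}
    - {"angular": [0, 0, 0], "xyz": [0, 0, 0], "claw": 2.5}
    - {"angular": [0, 0, 0], "xyz": [0, 0, 0], "claw": 2.5}
    - {"angular": [0, 0, 0], "xyz": [0, 0, 0], "claw": 2.5}
    - {"angular": [0, 0, 0], "xyz": [0, 0, 0], "claw": 2.5}
    - {"angular": [0, 0, 0], "xyz": [0, 0, 0], "claw": 2.5}
    - {"angular": [0, 0, 0], "xyz": [0, 0, 0], "claw": 2.5}
    - {"angular": [0, 0, 0], "xyz": [0, 0, 0], "claw": 2.5}
  force: 15

```text
t: 20.6
eef_pos: [0.4316, 0.0828, 0.0463]
ee_rot: [-3.141, 0.0, -1.823]
force: [1.5, -1.5, 0.7]
width: 0.0336
gripper_force: 15.0
```

It gripped the block (33.6 mm), so the fingertips really are higher than nominal. I regrip 1.2 cm deeper.

Emit:
servo_tool:
  targets:
    - {"angular": [0, 0, 0], "xyz": [0, 0, 0], "claw": 6}
    - {"angular": [0, 0, 0], "xyz": [0, 0, 0], "claw": 6}
    - {"angular": [0, 0, 0], "xyz": [0, 0, 0], "claw": 6}
    - {"angular": [0, 0, 0], "xyz": [0, 0, 0], "claw": 6}
    - {"angular": [0, 0, 0], "xyz": [0, 0, 0.4], "claw": 6}
    - {"angular": [0, 0, 0], "xyz": [0, 0, 0.4], "claw": 6}
    - {"angular": [0, 0, 0], "xyz": [0, 0, 0.4], "claw": 6}
    - {"angular": [0, 0, 0], "xyz": [0, 0, 0], "claw": 6}
    - {"angular": [0, 0, 0], "xyz": [0, 0, 0], "claw": 2.5}
    - {"angular": [0, 0, 0], "xyz": [0, 0, 0], "claw": 2.5}
    - {"angular": [0, 0, 0], "xyz": [0, 0, 0], "claw": 2.5}
    - {"angular": [0, 0, 0], "xyz": [0, 0, 0], "claw": 2.5}
    - {"angular": [0, 0, 0], "xyz": [0, 0, 0], "claw": 2.5}
    - {"angular": [0, 0, 0], "xyz": [0, 0, 0], "claw": 2.5}
    - {"angular": [0, 0, 0], "xyz": [0, 0, 0], "claw": 2.5}
  force: 40

```text
t: 22.1
eef_pos: [0.4316, 0.0828, 0.0343]
ee_rot: [-3.141, 0.001, -1.823]
force: [2.0, -0.5, 1.0]
width: 0.0336
gripper_force: 39.8
```

Emit:
servo_tool:
  targets:
    - {"angular": [0, 0, 0], "xyz": [0, 0, -2], "claw": 2.5}
    - {"angular": [0, 0, 0], "xyz": [0, 0, -2], "claw": 2.5}
    - {"angular": [0, 0, 0], "xyz": [0, 0, -2], "claw": 2.5}
    - {"angular": [0, 0, -6.15], "xyz": [0, 0, 0], "claw": 2.5}
    - {"angular": [0, 0, -6.15], "xyz": [0, 0, 0], "claw": 2.5}
    - {"angular": [0, 0, 0], "xyz": [3.03, -1.86, 0], "claw": 2.5}
    - {"angular": [0, 0, 0], "xyz": [3.03, -1.86, 0], "claw": 2.5}
    - {"angular": [0, 0, 0], "xyz": [3.03, -1.86, 0], "claw": 2.5}
    - {"angular": [0, 0, 0], "xyz": [3.03, -1.86, 0], "claw": 2.5}
    - {"angular": [0, 0, 0], "xyz": [3.03, -1.86, 0], "claw": 2.5}
    - {"angular": [0, 0, 0], "xyz": [3.03, -1.86, 0], "claw": 2.5}
    - {"angular": [0, 0, 0], "xyz": [3.03, -1.86, 0], "claw": 2.5}
    - {"angular": [0, 0, 0], "xyz": [3.03, -1.86, 0], "claw": 2.5}
    - {"angular": [0, 0, 0], "xyz": [3.03, -1.86, 0], "claw": 2.5}
    - {"angular": [0, 0, 0], "xyz": [3.03, -1.86, 0], "claw": 2.5}
    - {"angular": [0, 0, 0], "xyz": [0, 0, 2], "claw": 2.5}
    - {"angular": [0, 0, 0], "xyz": [0, 0, 2], "claw": 2.5}
    - {"angular": [0, 0, 0], "xyz": [0, 0, 1], "claw": 2.5}
    - {"angular": [0, 0, 0], "xyz": [0, 0, 0], "claw": 2.5}
    - {"angular": [0, 0, 0], "xyz": [0, 0, 0], "claw": 2.5}

```text
t: 24.1
eef_pos: [0.6057, -0.227, 0.0443]
ee_rot: [3.141, -0.0, -1.608]
force: [0.2, 0.6, -2.3]
width: 0.0341
gripper_force: 39.8
```

Emit:
servo_tool:
  targets:
    - {"angular": [0, 0, 0], "xyz": [0, -0.05, 0.46], "claw": 2.5}
    - {"angular": [0, 0, 0], "xyz": [0, 0, 0], "claw": 2.5}
    - {"angular": [0, 0, 0], "xyz": [-0.6, 0, 0], "claw": 2.5}
    - {"angular": [0, 0, 0], "xyz": [-0.6, 0, 0], "claw": 2.5}
    - {"angular": [0, 0, 0], "xyz": [-0.6, 0, 0], "claw": 2.5}
    - {"angular": [0, 0, 0], "xyz": [-0.6, 0, 0], "claw": 2.5}
    - {"angular": [0, 0, 0], "xyz": [0, 0, 0], "claw": 2.5}

```text
t: 24.8
eef_pos: [0.6072, -0.2023, 0.0396]
ee_rot: [-3.141, 0.0, -1.607]
force: [-0.9, -0.8, -2.8]
width: 0.0338
gripper_force: 39.8
```

Emit:
servo_tool:
  targets:
    - {"angular": [0, 0, 0], "xyz": [-0.8, 0, 0], "claw": 2.5}
    - {"angular": [0, 0, 0], "xyz": [-0.8, 0, 0], "claw": 2.5}
    - {"angular": [0, 0, 0], "xyz": [-0.8, 0, 0], "claw": 2.5}
    - {"angular": [0, 0, 0], "xyz": [-0.8, 0, 0], "claw": 2.5}
    - {"angular": [0, 0, 0], "xyz": [-0.8, 0, 0], "claw": 2.5}
    - {"angular": [0, 0, 0], "xyz": [-0.8, 0, 0], "claw": 2.5}
    - {"angular": [0, 0, 0], "xyz": [-1.5, 0, 0], "claw": 2.5}
    - {"angular": [0, 0, 0], "xyz": [-1.5, 0, 0], "claw": 2.5}
    - {"angular": [0, 0, 0], "xyz": [-1.5, 0, 0], "claw": 2.5}
    - {"angular": [0, 0, 0], "xyz": [-1.5, 0, 0], "claw": 2.5}
    - {"angular": [0, 0, 0], "xyz": [-1.5, 0, 0], "claw": 2.5}
    - {"angular": [0, 0, 0], "xyz": [-1.5, 0, 0], "claw": 2.5}
    - {"angular": [0, 0, 0], "xyz": [-1.5, 0, 0], "claw": 2.5}
    - {"angular": [0, 0, 0], "xyz": [-1.5, 0, 0], "claw": 2.5}
    - {"angular": [0, 0, 0], "xyz": [-1.5, 0, 0], "claw": 2.5}
    - {"angular": [0, 0, 0], "xyz": [-1.5, 0, 0], "claw": 2.5}
    - {"angular": [0, 0, 0], "xyz": [-1.5, 0, 0], "claw": 2.5}
    - {"angular": [0, 0, 0], "xyz": [0, 0, 0], "claw": 2.5}

```text
t: 26.6
eef_pos: [0.6154, 0.0117, 0.0395]
ee_rot: [-3.141, 0.0, -1.607]
force: [0.5, 0.4, -2.0]
width: 0.0337
gripper_force: 39.8
```

Emit:
servo_tool:
  targets:
    - {"angular": [0, 0, 0], "xyz": [-0.5, 0, 0.04], "claw": 2.5}
    - {"angular": [0, 0, 0], "xyz": [0, 0, 0], "claw": 8.7}
    - {"angular": [0, 0, 0], "xyz": [0, 0, 0], "claw": 8.7}
    - {"angular": [0, 0, 0], "xyz": [0, 0, 0], "claw": 8.7}
    - {"angular": [0, 0, 0], "xyz": [0, 0, 0], "claw": 8.7}
    - {"angular": [0, 0, 0], "xyz": [0, 0, -1.5], "claw": 8.7}
    - {"angular": [0, 0, 0], "xyz": [0, 0, -3.5], "claw": 8.7}
    - {"angular": [0, 0, 0], "xyz": [0, 0, -3.5], "claw": 8.7}
    - {"angular": [0, 0, 0], "xyz": [0, 0, -3.5], "claw": 8.7}
    - {"angular": [0, 0, 0], "xyz": [0, 0, -3.5], "claw": 8.7}
    - {"angular": [0, 0, 0], "xyz": [-3.74, 2.09, 0], "claw": 8.7}
    - {"angular": [0, 0, 0], "xyz": [-3.74, 2.09, 0], "claw": 8.7}
    - {"angular": [0, 0, 0], "xyz": [-3.74, 2.09, 0], "claw": 8.7}
    - {"angular": [0, 0, 0], "xyz": [-3.74, 2.09, 0], "claw": 8.7}
    - {"angular": [0, 0, 0], "xyz": [-3.74, 2.09, 0], "claw": 8.7}
    - {"angular": [0, 0, 0], "xyz": [-3.74, 2.09, 0], "claw": 8.7}
    - {"angular": [0, 0, 0], "xyz": [-3.74, 2.09, 0], "claw": 8.7}
    - {"angular": [0, 0, 0], "xyz": [-3.74, 2.09, 0], "claw": 8.7}
    - {"angular": [0, 0, 0], "xyz": [-3.74, 2.09, 0], "claw": 8.7}
    - {"angular": [0, 0, 0], "xyz": [0, 0, 0], "claw": 8.7}

```text
t: 28.6
eef_pos: [0.4384, 0.3616, 0.1942]
ee_rot: [-3.141, 0.001, -1.605]
force: [-0.4, -0.3, 0.2]
width: 0.0871
gripper_force: 0.0
```

Run:
```python
from h import *
st=monitor.get_state(); print(st['eef_pos'],st['ee_rot'])
d=grab('wrist','w8');g=grab('scene','s8')
a=cv2.resize(d['color'][:270,150:400],None,fx=2,fy=2,interpolation=cv2.INTER_CUBIC)
b=cv2.resize(g['color'][185:280,245:335],(290,306),interpolation=cv2.INTER_CUBIC); b=np.vstack([b,np.zeros((540-306,290,3),np.uint8)])
cv2.imwrite('pics/w8b.png',np.hstack([a,b]))
```

```text
[0.43835142 0.36164559 0.19417288] [-3.14115942e+00  9.96952364e-04 -1.60486400e+00]
```

View pics/w8b.png

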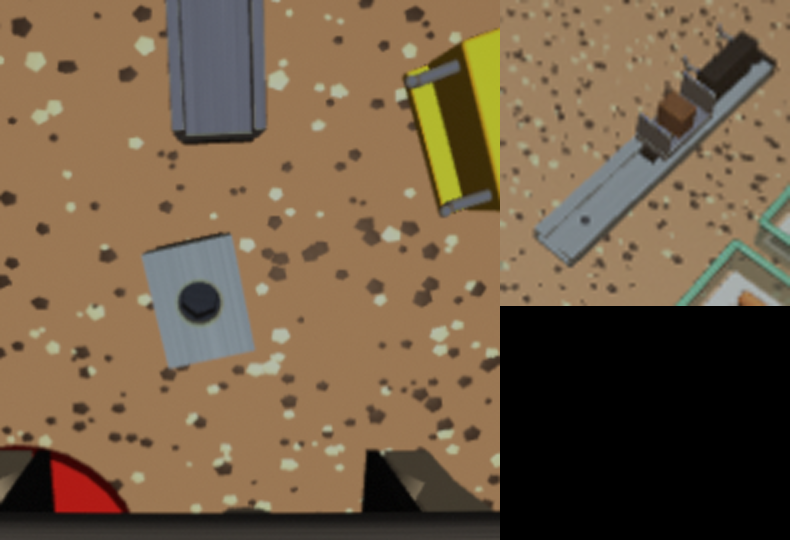

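The rail holds the hook and fin holders. End stop's top face: (143,253), (231,235), (254,350), (172,368), with the bore at (200,302). The slot holder's near end is at (172,130)–(265,131).

Run:
```python
from h import *
w=load('w8'); k=2
W=lambda u,v,z: px(w,150+u/k-.25,v/k-.25,z)[:2]
c=np.array([W(*p,.052) for p in((143,253),(231,235),(254,350),(172,368))]); v=c[2]+c[3]-c[0]-c[1]
print('stop',c,c.mean(0),W(200,302,.046),np.linalg.norm(c[0]-c[1]),np.linalg.norm(c[1]-c[2]),'yaw',-np.arctan2(v[0],v[1]))
L=W(170,129,.066);R=W(266,131,.058);L0=W(165,0,.066);R0=W(263,0,.058)
print('slot end',L,R,(L+R)/2,'top',L0,R0)
```

```text
stop [[0.4677 0.3096]
 [0.4237 0.3023]
 [0.4131 0.361 ]
 [0.4561 0.3692]] [0.44015  0.335525] [0.4403 0.336 ] 0.0446014573752921 0.059649392285252976 yaw 0.18550105808881345
slot end [0.4508 0.2534] [0.4064 0.2548] [0.4286 0.2541] top [0.4505 0.1993] [0.407  0.1984]
```

Emit:
servo_tool:
  targets:
    - {"angular": [0, 0, -1.95], "xyz": [0, 0, 0], "claw": 8.7}
    - {"angular": [0, 0, 0], "xyz": [3.7, 0.25, 0], "claw": 8.7}
    - {"angular": [0, 0, 0], "xyz": [3.7, 0.25, 0], "claw": 8.7}
    - {"angular": [0, 0, 0], "xyz": [3.7, 0.25, 0], "claw": 8.7}
    - {"angular": [0, 0, 0], "xyz": [3.7, 0.25, 0], "claw": 8.7}
    - {"angular": [0, 0, 0], "xyz": [0, 0, 3.2], "claw": 8.7}
    - {"angular": [0, 0, 0], "xyz": [0, 0, 3.2], "claw": 8.7}
    - {"angular": [0, 0, 0], "xyz": [0, 0, 3.2], "claw": 8.7}
    - {"angular": [0, 0, 0], "xyz": [0, 0, 3.2], "claw": 8.7}
    - {"angular": [0, 0, 0], "xyz": [0, 0, 2], "claw": 8.7}
    - {"angular": [0, 0, 0], "xyz": [0, 0, 1.3], "claw": 8.7}
    - {"angular": [0, 0, 0], "xyz": [0, 0, 0], "claw": 8.7}
    - {"angular": [0, 0, 0], "xyz": [0, 0, 0], "claw": 3.5}
    - {"angular": [0, 0, 0], "xyz": [0, 0, 0], "claw": 3.5}
    - {"angular": [0, 0, 0], "xyz": [0, 0, 0], "claw": 3.5}
    - {"angular": [0, 0, 0], "xyz": [0, 0, 0], "claw": 3.5}
    - {"angular": [0, 0, 0], "xyz": [0, 0, 0], "claw": 3.5}
    - {"angular": [0, 0, 0], "xyz": [0, 0, 0], "claw": 3.5}
    - {"angular": [0, 0, 0], "xyz": [0, 0, 0], "claw": 3.5}
    - {"angular": [0, 0, 0], "xyz": [0, 0, 0], "claw": 3.5}

```text
t: 30.7
eef_pos: [0.4295, 0.2102, 0.0333]
ee_rot: [-3.141, 0.0, -1.574]
force: [-0.8, -0.4, 3.9]
width: 0.0437
gripper_force: 40.0
```

Emit:
servo_tool:
  targets:
    - {"angular": [0, 0, 0], "xyz": [0, 0, -2], "claw": 3.5}
    - {"angular": [0, 0, 0], "xyz": [0, 0, -2.5], "claw": 3.5}
    - {"angular": [0, 0, 1.95], "xyz": [0, 0, -2.5], "claw": 3.5}
    - {"angular": [0, 0, 0], "xyz": [3.61, -1.61, 0], "claw": 3.5}
    - {"angular": [0, 0, 0], "xyz": [3.61, -1.61, 0], "claw": 3.5}
    - {"angular": [0, 0, 0], "xyz": [3.61, -1.61, 0], "claw": 3.5}
    - {"angular": [0, 0, 0], "xyz": [3.61, -1.61, 0], "claw": 3.5}
    - {"angular": [0, 0, 0], "xyz": [3.61, -1.61, 0], "claw": 3.5}
    - {"angular": [0, 0, 0], "xyz": [3.61, -1.61, 0], "claw": 3.5}
    - {"angular": [0, 0, 0], "xyz": [3.61, -1.61, 0], "claw": 3.5}
    - {"angular": [0, 0, 0], "xyz": [3.61, -1.61, 0], "claw": 3.5}
    - {"angular": [0, 0, 0], "xyz": [3.61, -1.61, 0], "claw": 3.5}
    - {"angular": [0, 0, 0], "xyz": [3.61, -1.61, 0], "claw": 3.5}
    - {"angular": [0, 0, 0], "xyz": [3.61, -1.61, 0], "claw": 3.5}
    - {"angular": [0, 0, 0], "xyz": [3.61, -1.61, 0], "claw": 3.5}
    - {"angular": [0, 0, 0], "xyz": [0, 0, 2], "claw": 3.5}
    - {"angular": [0, 0, 0], "xyz": [0, 0, 2], "claw": 3.5}
    - {"angular": [0, 0, 0], "xyz": [0, 0, 2], "claw": 3.5}
    - {"angular": [0, 0, 0], "xyz": [0, 0, 0], "claw": 3.5}
    - {"angular": [0, 0, 0], "xyz": [0, 0, 0], "claw": 3.5}

```text
t: 32.7
eef_pos: [0.6057, -0.2301, 0.0426]
ee_rot: [3.14, -0.0, -1.608]
force: [0.5, -0.2, -0.7]
width: 0.0436
gripper_force: 40.0
```

Emit:
servo_tool:
  targets:
    - {"angular": [0, 0, 0], "xyz": [0, -0.05, 0.4], "claw": 3.5}
    - {"angular": [0, 0, 0], "xyz": [0, 0, 0], "claw": 3.5}
    - {"angular": [0, 0, 0], "xyz": [-0.6, 0, 0], "claw": 3.5}
    - {"angular": [0, 0, 0], "xyz": [-0.6, 0, 0], "claw": 3.5}
    - {"angular": [0, 0, 0], "xyz": [-0.6, 0, 0], "claw": 3.5}
    - {"angular": [0, 0, 0], "xyz": [-0.6, 0, 0], "claw": 3.5}
    - {"angular": [0, 0, 0], "xyz": [0, 0, 0], "claw": 3.5}

```text
t: 33.4
eef_pos: [0.6077, -0.2051, 0.0392]
ee_rot: [-3.141, 0.0, -1.607]
force: [-0.1, 0.3, -2.5]
width: 0.0437
gripper_force: 40.0
```

Emit:
servo_tool:
  targets:
    - {"angular": [0, 0, 0], "xyz": [-0.8, 0, 0.04], "claw": 3.5}
    - {"angular": [0, 0, 0], "xyz": [-0.8, 0, 0], "claw": 3.5}
    - {"angular": [0, 0, 0], "xyz": [-0.8, 0, 0], "claw": 3.5}
    - {"angular": [0, 0, 0], "xyz": [-0.8, 0, 0], "claw": 3.5}
    - {"angular": [0, 0, 0], "xyz": [-0.8, 0, 0], "claw": 3.5}
    - {"angular": [0, 0, 0], "xyz": [-0.8, 0, 0], "claw": 3.5}
    - {"angular": [0, 0, 0], "xyz": [-1.4, 0, 0], "claw": 3.5}
    - {"angular": [0, 0, 0], "xyz": [-1.4, 0, 0], "claw": 3.5}
    - {"angular": [0, 0, 0], "xyz": [-1.4, 0, 0], "claw": 3.5}
    - {"angular": [0, 0, 0], "xyz": [-1.4, 0, 0], "claw": 3.5}
    - {"angular": [0, 0, 0], "xyz": [-1.4, 0, 0], "claw": 3.5}
    - {"angular": [0, 0, 0], "xyz": [-1.4, 0, 0], "claw": 3.5}
    - {"angular": [0, 0, 0], "xyz": [0, 0, 0], "claw": 3.5}

```text
t: 34.7
eef_pos: [0.6128, -0.0722, 0.0387]
ee_rot: [-3.141, 0.0, -1.607]
force: [0.2, 0.5, -2.9]
width: 0.0434
gripper_force: 40.0
```

Emit:
servo_tool:
  targets:
    - {"angular": [0, 0, 0], "xyz": [0, 0, 0], "claw": 8.7}
    - {"angular": [0, 0, 0], "xyz": [0, 0, 0], "claw": 8.7}
    - {"angular": [0, 0, 0], "xyz": [0, 0, 0], "claw": 8.7}
    - {"angular": [0, 0, 0], "xyz": [0, 0, -1.5], "claw": 8.7}
    - {"angular": [0, 0, 0], "xyz": [0, 0, -3.5], "claw": 8.7}
    - {"angular": [0, 0, 0], "xyz": [0, 0, -3.5], "claw": 8.7}
    - {"angular": [0, 0, -6.35], "xyz": [0, 0, -3.5], "claw": 8.7}
    - {"angular": [0, 0, -6.35], "xyz": [0, 0, 0], "claw": 8.7}
    - {"angular": [0, 0, 0], "xyz": [-3.6, 0.79, 0], "claw": 8.7}
    - {"angular": [0, 0, 0], "xyz": [-3.6, 0.79, 0], "claw": 8.7}
    - {"angular": [0, 0, 0], "xyz": [-3.6, 0.79, 0], "claw": 8.7}
    - {"angular": [0, 0, 0], "xyz": [-3.6, 0.79, 0], "claw": 8.7}
    - {"angular": [0, 0, 0], "xyz": [-3.6, 0.79, 0], "claw": 8.7}
    - {"angular": [0, 0, 0], "xyz": [-3.6, 0.79, 0], "claw": 8.7}
    - {"angular": [0, 0, 0], "xyz": [-3.6, 0.79, 0], "claw": 8.7}
    - {"angular": [0, 0, 0], "xyz": [-3.6, 0.79, 0], "claw": 8.7}
    - {"angular": [0, 0, 0], "xyz": [-3.6, 0.79, 0], "claw": 8.7}
    - {"angular": [0, 0, 0], "xyz": [-3.6, 0.79, 0], "claw": 8.7}
    - {"angular": [0, 0, 0], "xyz": [-3.6, 0.79, 0], "claw": 8.7}
    - {"angular": [0, 0, 0], "xyz": [-3.6, 0.79, 0], "claw": 8.7}

```text
t: 36.7
eef_pos: [0.4399, 0.3341, 0.159]
ee_rot: [-3.141, 0.0, -1.387]
force: [0.6, 0.5, -0.6]
width: 0.0868
gripper_force: 0.0
```

Emit:
servo_tool:
  targets:
    - {"angular": [0, 0, 0], "xyz": [0, 0, 2.5], "claw": 8.7}
    - {"angular": [0, 0, 0], "xyz": [0, 0, 2.5], "claw": 8.7}
    - {"angular": [0, 0, 0], "xyz": [0, 0, 2.5], "claw": 8.7}
    - {"angular": [0, 0, 0], "xyz": [0, 0, 2], "claw": 8.7}
    - {"angular": [0, 0, 0], "xyz": [0, 0, 0], "claw": 8.7}
    - {"angular": [0, 0, 0], "xyz": [0, 0, 0], "claw": 8.7}

```text
t: 37.3
eef_pos: [0.4407, 0.333, 0.0641]
ee_rot: [-3.142, -0.0, -1.387]
force: [0.6, 0.1, -0.3]
width: 0.087
gripper_force: 0.0
```

Emit:
servo_tool:
  targets:
    - {"angular": [0, 0, 0], "xyz": [-0.27, 0, 1.5], "claw": 8.7}
    - {"angular": [0, 0, 0], "xyz": [0, 0, 1.2], "claw": 8.7}
    - {"angular": [0, 0, 0], "xyz": [0, 0, 0.8], "claw": 8.7}
    - {"angular": [0, 0, 0], "xyz": [0, 0, 0.4], "claw": 8.7}
    - {"angular": [0, 0, 0], "xyz": [0, 0, 0], "claw": 8.7}
    - {"angular": [0, 0, 0], "xyz": [0, 0, 0], "claw": 3.8}
    - {"angular": [0, 0, 0], "xyz": [0, 0, 0], "claw": 3.8}
    - {"angular": [0, 0, 0], "xyz": [0, 0, 0], "claw": 3.8}
    - {"angular": [0, 0, 0], "xyz": [0, 0, 0], "claw": 3.8}
    - {"angular": [0, 0, 0], "xyz": [0, 0, 0], "claw": 3.8}
    - {"angular": [0, 0, 0], "xyz": [0, 0, 0], "claw": 3.8}
    - {"angular": [0, 0, 0], "xyz": [0, 0, 0], "claw": 3.8}
    - {"angular": [0, 0, 0], "xyz": [0, 0, 0], "claw": 3.8}

```text
t: 38.6
eef_pos: [0.4405, 0.3364, 0.0251]
ee_rot: [-3.14, 0.001, -1.386]
force: [3.4, 0.1, 2.3]
width: 0.0456
gripper_force: 40.0
```

Emit:
servo_tool:
  targets:
    - {"angular": [0, 0, 0], "xyz": [0, 0, -2], "claw": 3.8}
    - {"angular": [0, 0, 6.35], "xyz": [0, 0, -3], "claw": 3.8}
    - {"angular": [0, 0, 6.35], "xyz": [0, 0, -3], "claw": 3.8}
    - {"angular": [0, 0, 0], "xyz": [3.64, -1.244, 0], "claw": 3.8}
    - {"angular": [0, 0, 0], "xyz": [3.64, -1.244, 0], "claw": 3.8}
    - {"angular": [0, 0, 0], "xyz": [3.64, -1.244, 0], "claw": 3.8}
    - {"angular": [0, 0, 0], "xyz": [3.64, -1.244, 0], "claw": 3.8}
    - {"angular": [0, 0, 0], "xyz": [3.64, -1.244, 0], "claw": 3.8}
    - {"angular": [0, 0, 0], "xyz": [3.64, -1.244, 0], "claw": 3.8}
    - {"angular": [0, 0, 0], "xyz": [3.64, -1.244, 0], "claw": 3.8}
    - {"angular": [0, 0, 0], "xyz": [3.64, -1.244, 0], "claw": 3.8}
    - {"angular": [0, 0, 0], "xyz": [3.64, -1.244, 0], "claw": 3.8}
    - {"angular": [0, 0, 0], "xyz": [3.64, -1.244, 0], "claw": 3.8}
    - {"angular": [0, 0, 0], "xyz": [3.64, -1.244, 0], "claw": 3.8}
    - {"angular": [0, 0, 0], "xyz": [3.64, -1.244, 0], "claw": 3.8}
    - {"angular": [0, 0, 0], "xyz": [3.64, -1.244, 0], "claw": 3.8}
    - {"angular": [0, 0, 0], "xyz": [3.64, -1.244, 0], "claw": 3.8}
    - {"angular": [0, 0, 0], "xyz": [3.64, -1.244, 0], "claw": 3.8}
    - {"angular": [0, 0, 0], "xyz": [0, 0, 0], "claw": 3.8}

```text
t: 40.5
eef_pos: [0.605, -0.2204, 0.1028]
ee_rot: [3.139, 0.0, -1.612]
force: [-1.0, 0.7, -4.2]
width: 0.0457
gripper_force: 40.0
```

Emit:
servo_tool:
  targets:
    - {"angular": [0, 0, 0], "xyz": [0, 0, 2.5], "claw": 3.8}
    - {"angular": [0, 0, 0], "xyz": [0, 0, 2.5], "claw": 3.8}
    - {"angular": [0, 0, 0], "xyz": [0, 0, 1.5], "claw": 3.8}
    - {"angular": [0, 0, 0], "xyz": [0, 0, 0], "claw": 3.8}
    - {"angular": [0, 0, 0], "xyz": [0, 0, 0], "claw": 3.8}

```text
t: 41.0
eef_pos: [0.605, -0.2165, 0.0392]
ee_rot: [3.14, 0.0, -1.608]
force: [-0.2, -0.0, -3.4]
width: 0.0453
gripper_force: 40.0
```

Emit:
servo_tool:
  targets:
    - {"angular": [0, 0, 0], "xyz": [0, -0.13, 0.86], "claw": 3.8}
    - {"angular": [0, 0, 0], "xyz": [0, 0, 0], "claw": 3.8}
    - {"angular": [0, 0, 0], "xyz": [-0.6, 0, 0], "claw": 3.8}
    - {"angular": [0, 0, 0], "xyz": [-0.6, 0, 0], "claw": 3.8}
    - {"angular": [0, 0, 0], "xyz": [-0.6, 0, 0], "claw": 3.8}
    - {"angular": [0, 0, 0], "xyz": [-0.6, 0, 0], "claw": 3.8}
    - {"angular": [0, 0, 0], "xyz": [0, 0, 0], "claw": 3.8}

```text
t: 41.7
eef_pos: [0.6081, -0.1919, 0.0313]
ee_rot: [-3.141, 0.0, -1.607]
force: [-0.4, 0.2, -3.4]
width: 0.0455
gripper_force: 40.0
```

Emit:
servo_tool:
  targets:
    - {"angular": [0, 0, 0], "xyz": [-0.7, 0, 0.04], "claw": 3.8}
    - {"angular": [0, 0, 0], "xyz": [-0.7, 0, 0], "claw": 3.8}
    - {"angular": [0, 0, 0], "xyz": [-0.7, 0, 0], "claw": 3.8}
    - {"angular": [0, 0, 0], "xyz": [-0.7, 0, 0], "claw": 3.8}
    - {"angular": [0, 0, 0], "xyz": [-0.7, 0, 0], "claw": 3.8}
    - {"angular": [0, 0, 0], "xyz": [-0.5, 0, 0], "claw": 3.8}
    - {"angular": [0, 0, 0], "xyz": [0, 0, 0], "claw": 3.8}
    - {"angular": [0, 0, 0], "xyz": [0, 0, 0], "claw": 3.8}

```text
t: 42.5
eef_pos: [0.6094, -0.1528, 0.0307]
ee_rot: [3.142, -0.0, -1.608]
force: [-0.1, 0.8, -3.9]
width: 0.0456
gripper_force: 40.0
```

Run:
```python
from h import *
st=monitor.get_state(); print(st['eef_pos'],st['force'])
d=grab('wrist','w9');g=grab('side','d9')
a=cv2.resize(d['color'][110:260,170:340],(520,459),interpolation=cv2.INTER_CUBIC)
p=proj(g,[.608,-.177,.03]).astype(int); print(p)
b=cv2.resize(g['color'][p[1]-25:p[1]+25,p[0]-15:p[0]+15],(275,459),interpolation=cv2.INTER_CUBIC)
cv2.imwrite('pics/w9b.png',np.hstack([a,b]))
```

```text
[ 0.6094351  -0.15282563  0.03069008] [-0.05346608  0.7645723  -3.88292726]
[329 219]
```

View pics/w9b.png

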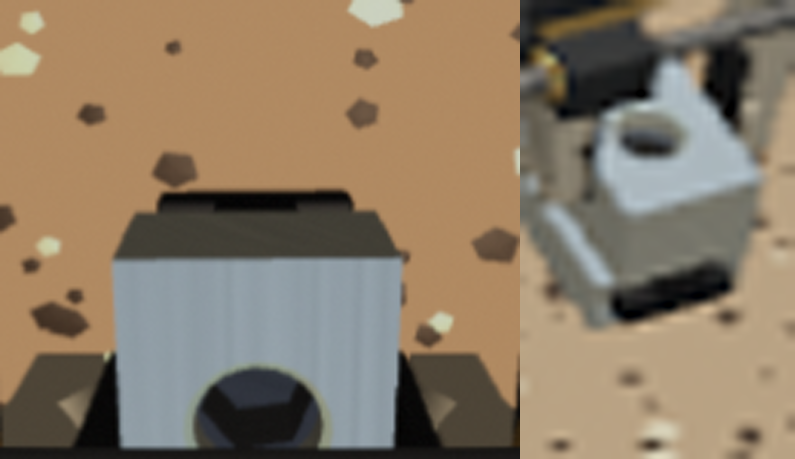

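The stop's top outer edge is at crop row 259, columns 113–403, and the bore centre is near (260,425). The side view shows the shoe's end face just outside the rail.

Run:
```python
from h import *
w=load('w9'); k=520/170
W=lambda u,v,z: px(w,170+u/k-.35,110+v/k-.35,z)
z=.052+.0306-.0251
print(z,W(113,259,z),W(403,258,z),'block low edge',W(135,212,z-.032),W(378,212,z-.032),'shoe',W(160,193,z-.042),W(352,193,z-.042),'bore',W(194,425,z),W(325,425,z))
st=monitor.get_state(); print(st['eef_pos'])
```

```text
0.057499999999999996 [ 0.6301 -0.1843  0.0575] [ 0.5841 -0.1828  0.0575] block low edge [ 0.6306 -0.1842  0.0255] [ 0.5841 -0.1825  0.0255] shoe [ 0.6267 -0.1855  0.0155] [ 0.5881 -0.1841  0.0155] bore [ 0.6189 -0.1549  0.0575] [ 0.597  -0.1541  0.0575]
[ 0.60937449 -0.15314731  0.03065003]
```

Emit:
servo_tool:
  targets:
    - {"angular": [0, 0, 0], "xyz": [-0.4, 0, 0.05], "claw": 3.8}
    - {"angular": [0, 0, 0], "xyz": [-0.3, 0, 0.05], "claw": 3.8}
    - {"angular": [0, 0, 0], "xyz": [0, 0, 0], "claw": 3.8}
    - {"angular": [0, 0, 0], "xyz": [0, 0, 0], "claw": 3.8}

```text
t: 43.0
eef_pos: [0.6097, -0.1459, 0.0296]
ee_rot: [3.142, -0.0, -1.608]
force: [-0.2, 0.2, -3.8]
width: 0.0455
gripper_force: 40.0
```

Run:
```python
from h import *
st=monitor.get_state(); print(st['eef_pos'],st['force'])
d=grab('wrist','w10');g=grab('side','d10')
# bright stop top -> dark end face edge row, measured the same way as w9
for f in('w9','w10'):
    w=load(f); gy=cv2.cvtColor(w['color'],cv2.COLOR_BGR2GRAY)[150:235,225:285].astype(float).mean(1)
    i=np.argmax(np.diff(gy)); e=np.diff(gy)[i-1:i+2]; off=(e[2]-e[0])/e.sum(); r=150+i+.5+off
    zz=.052+monitor.get_state()['eef_pos'][2]-.0251 if f=='w10' else .0576
    print(f,r,px(w,254,r,zz))
# side: rail lip end and shoe dark pixels
```

```text
[ 0.60968626 -0.14586732  0.02963663] [-0.19900994  0.21840476 -3.76706889]
w9 193.88009787928223 [ 0.6071 -0.1837  0.0576]
w10 193.8819002667761 [ 0.6073 -0.1768  0.0566]
```

Face at y = −0.1768 against the mouth at −0.1768: flush. I release and take a picture of the socket from straight above.

Emit:
servo_tool:
  targets:
    - {"angular": [0, 0, 0], "xyz": [0, 0, 0.05], "claw": 3.8}
    - {"angular": [0, 0, 0], "xyz": [0, 0, 0], "claw": 6.5}
    - {"angular": [0, 0, 0], "xyz": [0, 0, 0], "claw": 6.5}
    - {"angular": [0, 0, 0], "xyz": [0, 0, 0], "claw": 6.5}
    - {"angular": [0, 0, 0], "xyz": [0, 0, 0], "claw": 6.5}
    - {"angular": [0, 0, 0], "xyz": [0, 0, -1.5], "claw": 6.5}
    - {"angular": [0, 0, 0], "xyz": [0, 0, -2.5], "claw": 6.5}
    - {"angular": [0, 0, 0], "xyz": [0, 0, -3], "claw": 6.5}
    - {"angular": [0, 0, 0], "xyz": [-2.4, 0, 0], "claw": 6.5}
    - {"angular": [0, 0, 0], "xyz": [-2.4, 0, 0], "claw": 6.5}
    - {"angular": [0, 0, 0], "xyz": [-2.4, 0, 0], "claw": 6.5}
    - {"angular": [0, 0, 0], "xyz": [0, 0, 0], "claw": 6.5}
    - {"angular": [0, 0, 0], "xyz": [0, 0, 0], "claw": 6.5}

```text
t: 44.4
eef_pos: [0.6125, -0.0736, 0.0994]
ee_rot: [-3.141, -0.0, -1.607]
force: [-0.2, -0.3, 0.2]
width: 0.0652
gripper_force: 0.0
```

Run:
```python
from h import *
st=monitor.get_state(); print(st['eef_pos'],st['ee_rot'])
d=grab('wrist','w11')
p=proj(d,[.6085,-.147,.056]); print(p)
x,y=p.astype(int); c=d['color'][y-40:y+40,x-40:x+40]; cv2.imwrite('pics/w11c.png',c)
g=cv2.cvtColor(c,cv2.COLOR_BGR2GRAY)
print(g[10:70:2,14:66:2])
```

```text
[ 0.6124957  -0.0735576   0.09935402] [-3.14132256e+00 -5.53642602e-06 -1.60718378e+00]
[254.06449429 102.99483007]
[[146 146 145 147 145 144 144 146 147 143 150 148 147 147 149 149 149 146
  146 145 145 149 147 147 148 142]
 [146 146 147 147 146 144 145 146 148 144 149 148 147 147 150 150 149 147
  146 145 146 150 146 147 147 143]
 [146 147 146 147 145 143 144 146 149 145 148 149 147 147 150 150 149 145
  146 146 145 149 147 147 148 142]
 [147 146 147 148 145 143 145 145 148 143 149 149 147 147 151 151 149 146
  146 145 145 150 147 147 146 143]
 [148 146 146 147 145 144 144 146 149 143 149 149 146 147 150 152 150 147
  146 146 145 150 147 147 147 143]
 [147 147 146 148 146 144 146 146 148 144 149 149 146 148 150 151 151 148
  146 146 146 150 147 147 148 144]
 [148 146 146 148 146 144 145 146 149 144 149 148 145 146 149 150 150 147
  147 146 146 150 148 148 147 143]
 [148 146 147 148 146 144 144 147 148 143 146 132 119 119 131 142 143 143
  147 147 146 149 147 147 147 143]
 [148 146 146 148 146 144 145 145 141 116  80  55  53  51  53  62 100 133
  141 145 146 150 148 147 147 144]
 [1
[... 1586 characters left out ...]
64  86 134
  144 146 149 151 148 149 148 146]
 [151 147 148 150 147 145 147 148 150 144 144 130 123 116 132 146 148 149
  150 147 149 151 149 150 148 148]
 [150 147 147 151 148 145 146 148 151 147 149 151 147 148 153 154 154 151
  149 146 149 151 149 150 147 147]
 [151 147 147 151 147 145 147 148 151 148 150 151 148 149 153 154 154 150
  150 147 150 151 149 150 148 148]
 [151 147 147 150 147 146 146 149 150 148 151 151 149 151 154 154 154 151
  150 147 149 151 149 151 148 148]
 [152 147 147 150 147 145 147 148 151 148 151 151 149 150 154 155 154 150
  149 147 150 151 150 150 148 149]
 [151 147 148 151 148 146 147 149 151 147 151 152 149 151 155 155 153 150
  150 147 150 151 149 152 147 149]]
```

Emit:
servo_tool:
  targets:
    - {"angular": [0, 0, 0], "xyz": [0, 0, -2.5], "claw": 6.5}
    - {"angular": [0, 0, 0], "xyz": [0, 0, -3.5], "claw": 6.5}
    - {"angular": [0, 0, 5.9], "xyz": [0, 0, -3.5], "claw": 6.5}
    - {"angular": [0, 0, 0], "xyz": [2.84, 1.76, 0], "claw": 6.5}
    - {"angular": [0, 0, 0], "xyz": [2.84, 1.76, 0], "claw": 6.5}
    - {"angular": [0, 0, 0], "xyz": [2.84, 1.76, 0], "claw": 6.5}
    - {"angular": [0, 0, 0], "xyz": [2.84, 1.76, 0], "claw": 6.5}
    - {"angular": [0, 0, 0], "xyz": [2.84, 1.76, 0], "claw": 6.5}
    - {"angular": [0, 0, 0], "xyz": [2.84, 1.76, 0], "claw": 6.5}
    - {"angular": [0, 0, 0], "xyz": [2.84, 1.76, 0], "claw": 6.5}
    - {"angular": [0, 0, 0], "xyz": [0, 0, 0], "claw": 6.5}
    - {"angular": [0, 0, 0], "xyz": [0, 0, 0], "claw": 6.5}

```text
t: 45.65
eef_pos: [0.4619, -0.2547, 0.1944]
ee_rot: [-3.141, -0.0, -1.714]
force: [0.5, 0.2, -0.0]
width: 0.065
gripper_force: 0.0
```

Run:
```python
from h import *
st=monitor.get_state(); print(st['eef_pos'],st['ee_rot'])
d=grab('wrist','w12')
p=proj(d,[.4505,-.345,.098]); print(p)
x,y=p.astype(int); c=d['color'][max(0,y-60):max(0,y-60)+120,x-60:x+60]; print(max(0,y-60),x-60)
s=cv2.imread('pics/w11c.png')
f=lambda a,n:cv2.resize(a,(n,n),interpolation=cv2.INTER_CUBIC)
cv2.imwrite('pics/comp.png',np.hstack([f(s,400),f(c,400)]))
# bore centre
w=load('w11'); g=cv2.cvtColor(w['color'],cv2.COLOR_BGR2GRAY); m=np.zeros_like(g); m[65:140,215:295]=(g[65:140,215:295]<95)
M=cv2.moments(m,True); u,v=M['m10']/M['m00'],M['m01']/M['m00']; print('bore',u,v,M['m00'],px(w,u,v,.05))
```

```text
[ 0.46188919 -0.25474376  0.19437519] [-3.14112140e+00 -3.01571723e-05 -1.71396075e+00]
[250.29909892  81.45356169]
21 190
bore 253.53695652173914 103.40652173913044 920.0 [ 0.6089 -0.1467  0.05  ]
```

View pics/comp.png

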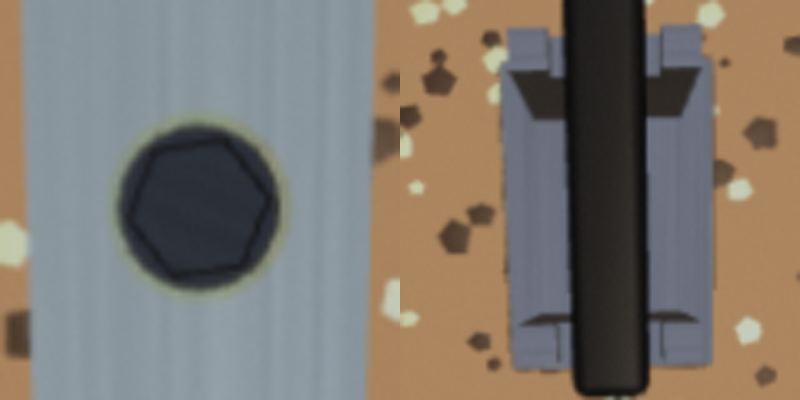

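Left panel: the hex vertices sit at about −7° in the image, so the screw angle is about 0.40 rad. Right panel: the key's bar lies along the rack, with its near end at (610,390). I now measure the bar numerically.

Run:
```python
from h import *
w=load('w12'); c=w['color']; g=cv2.cvtColor(c,cv2.COLOR_BGR2GRAY)
# bar edges by row
for r in (0,4,10,16,24,60,80,100,120,130,136,138,140,142,144):
    row=g[r,225:280]; i=np.where(row<60)[0]+225; print(r,(i.min(),i.max(),len(i)) if len(i) else None, end=' ')
k=120/400
W=lambda u,v,z: px(w,190+u*k-.35,21+v*k-.35,z)[:2]
print()
print('near end',W(177,386,.098),W(246,386,.098),'edges row0',W(167,0,.098),W(245,0,.098))
print('rack: base corners',W(107,368,.006),W(313,365,.006),'upright top near',W(115,368,.09),W(310,362,.09),'up far',W(109,28,.09),W(302,25,.09))
```

```text
0 None 4 None 10 None 16 (np.int64(243), np.int64(259), 17) 24 (np.int64(239), np.int64(262), 24) 60 (np.int64(240), np.int64(263), 24) 80 (np.int64(240), np.int64(263), 24) 100 (np.int64(241), np.int64(264), 24) 120 (np.int64(241), np.int64(264), 24) 130 (np.int64(242), np.int64(264), 23) 136 (np.int64(242), np.int64(263), 22) 138 (np.int64(243), np.int64(262), 20) 140 None 142 None 144 None 
near end [ 0.4634 -0.3014] [ 0.4458 -0.2989] edges row0 [ 0.4521 -0.3921] [ 0.4338 -0.3895]
rack: base corners [ 0.4908 -0.3019] [ 0.4204 -0.2929] upright top near [ 0.4792 -0.3076] [ 0.4282 -0.3019] up far [ 0.4672 -0.3898] [ 0.4202 -0.3837]
```

Run:
```python
from h import *
w=load('w12')
a=px(w,250.6,15.4,.098)[:2]; b=px(w,252.8,139,.098)[:2]; v=b-a
print(a,b,(a+b)/2,np.linalg.norm(v),'yaw',-np.arctan2(v[0],v[1]))
```

```text
[ 0.443  -0.3947] [ 0.4552 -0.298 ] [ 0.4491  -0.34635] 0.0974665583674729 yaw -0.12550032364636216
```

Emit:
servo_tool:
  targets:
    - {"angular": [0, 0, -1.0], "xyz": [0, 0, 0], "claw": 6.5}
    - {"angular": [0, 0, 0], "xyz": [3.1, 0.04, 0], "claw": 6.5}
    - {"angular": [0, 0, 0], "xyz": [3.1, 0.04, 0], "claw": 6.5}
    - {"angular": [0, 0, 0], "xyz": [3.1, 0.04, 0], "claw": 6.5}
    - {"angular": [0, 0, 0], "xyz": [0, 0, 3], "claw": 6.5}
    - {"angular": [0, 0, 0], "xyz": [0, 0, 3], "claw": 6.5}
    - {"angular": [0, 0, 0], "xyz": [0, 0, 2], "claw": 6.5}
    - {"angular": [0, 0, 0], "xyz": [0, 0, 0], "claw": 6.5}
    - {"angular": [0, 0, 0], "xyz": [0, 0, 0], "claw": 6.5}

```text
t: 46.6
eef_pos: [0.4506, -0.3455, 0.1144]
ee_rot: [3.141, -0.0, -1.692]
force: [0.4, 0.1, -0.3]
width: 0.0649
gripper_force: 0.0
```

Emit:
servo_tool:
  targets:
    - {"angular": [0, 0, 0.2], "xyz": [0.1, 0.12, 1.5], "claw": 6.5}
    - {"angular": [0, 0, 0], "xyz": [0, 0, 1.5], "claw": 6.5}
    - {"angular": [0, 0, 0], "xyz": [0, 0, 1.2], "claw": 6.5}
    - {"angular": [0, 0, 0], "xyz": [0, 0, 1], "claw": 6.5}
    - {"angular": [0, 0, 0], "xyz": [0, 0, 0], "claw": 6.5}
    - {"angular": [0, 0, 0], "xyz": [0, 0, 0], "claw": 1.4}
    - {"angular": [0, 0, 0], "xyz": [0, 0, 0], "claw": 1.4}
    - {"angular": [0, 0, 0], "xyz": [0, 0, 0], "claw": 1.4}
    - {"angular": [0, 0, 0], "xyz": [0, 0, 0], "claw": 1.4}
    - {"angular": [0, 0, 0], "xyz": [0, 0, 0], "claw": 1.4}
    - {"angular": [0, 0, 0], "xyz": [0, 0, 0], "claw": 1.4}
    - {"angular": [0, 0, 0], "xyz": [0, 0, 0], "claw": 1.4}
    - {"angular": [0, 0, 0], "xyz": [0, 0, 0], "claw": 1.4}
  force: 50

```text
t: 47.9
eef_pos: [0.4489, -0.3467, 0.0623]
ee_rot: [-3.141, -0.0, -1.697]
force: [1.4, -0.1, 0.3]
width: 0.0195
gripper_force: 50.0
```

Emit:
servo_tool:
  targets:
    - {"angular": [0, 0, 0], "xyz": [0, 0, -1], "claw": 1.4}
    - {"angular": [0, 0, 0], "xyz": [0, 0, -2], "claw": 1.4}
    - {"angular": [0, 0, 0], "xyz": [0, 0, -3], "claw": 1.4}
    - {"angular": [0, 0, 0], "xyz": [0, 0, -3], "claw": 1.4}
    - {"angular": [0, 0, 0], "xyz": [0, 0, -1], "claw": 1.4}
    - {"angular": [0, 0, 0], "xyz": [-3.12, -1.91, 0], "claw": 1.4}
    - {"angular": [0, 0, 0], "xyz": [-3.12, -1.91, 0], "claw": 1.4}
    - {"angular": [0, 0, 0], "xyz": [-3.12, -1.91, 0], "claw": 1.4}
    - {"angular": [0, 0, 0], "xyz": [-3.12, -1.91, 0], "claw": 1.4}
    - {"angular": [0, 0, 0], "xyz": [-3.12, -1.91, 0], "claw": 1.4}
    - {"angular": [0, 0, 0], "xyz": [-3.12, -1.91, 0], "claw": 1.4}
    - {"angular": [0, 0, 0], "xyz": [-3.12, -1.91, 0], "claw": 1.4}
    - {"angular": [0, 0, 0], "xyz": [0, 0, 0], "claw": 1.4}

```text
t: 49.2
eef_pos: [0.6107, -0.1436, 0.1609]
ee_rot: [3.141, 0.0, -1.694]
force: [-0.3, -1.0, -3.4]
width: 0.0197
gripper_force: 50.0
```

Emit:
servo_tool:
  targets:
    - {"angular": [0, 0, -8.1], "xyz": [0, 0, 0], "claw": 1.4}
    - {"angular": [0, 0, -8.1], "xyz": [0, 0, 0], "claw": 1.4}
    - {"angular": [0, 0, -8.1], "xyz": [0, 0, 0], "claw": 1.4}
    - {"angular": [0, 0, -8.1], "xyz": [0, 0, 0], "claw": 1.4}
    - {"angular": [0, 0, -8.1], "xyz": [0, 0, 0], "claw": 1.4}
    - {"angular": [0, 0, -8.1], "xyz": [0, 0, 0], "claw": 1.4}
    - {"angular": [0, 0, -8.1], "xyz": [0, 0, 0], "claw": 1.4}
    - {"angular": [0, 0, -8.1], "xyz": [0, 0, 0], "claw": 1.4}
    - {"angular": [0, 0, -8.1], "xyz": [0, 0, 0], "claw": 1.4}
    - {"angular": [0, 0, -8.1], "xyz": [0, 0, 0], "claw": 1.4}
    - {"angular": [0, 0, -8.1], "xyz": [0, 0, 0], "claw": 1.4}
    - {"angular": [0, 0, -8.1], "xyz": [0, 0, 0], "claw": 1.4}
    - {"angular": [0, 0, -8.1], "xyz": [0, 0, 0], "claw": 1.4}
    - {"angular": [0, 0, -8.1], "xyz": [0, 0, 0], "claw": 1.4}
    - {"angular": [0, 0, -8.1], "xyz": [0, 0, 0], "claw": 1.4}
    - {"angular": [0, 0, -8.1], "xyz": [0, 0, 0], "claw": 1.4}
    - {"angular": [0, 0, -8.1], "xyz": [0, 0, 0], "claw": 1.4}
    - {"angular": [0, 0, -8.1], "xyz": [0, 0, 0], "claw": 1.4}
    - {"angular": [0, 0, -8.1], "xyz": [0, 0, 0], "claw": 1.4}
    - {"angular": [0, 0, -8.1], "xyz": [0, 0, 0], "claw": 1.4}

```text
t: 51.2
eef_pos: [0.6078, -0.1469, 0.1613]
ee_rot: [-3.14, 0.0, 1.135]
force: [0.1, -0.2, -1.9]
width: 0.0197
gripper_force: 50.0
```

Run:
```python
from h import *
st=monitor.get_state(); print(st['eef_pos'],st['ee_rot'],st['q'].round(2))
w=grab('wrist','w13'); g=cv2.cvtColor(w['color'],cv2.COLOR_BGR2GRAY)
# far end of the held bar, ahead along tool +x
T=np.array([np.cos(st['ee_rot'][2]),np.sin(st['ee_rot'][2]),0]); P=st['eef_pos']; zt=P[2]-.0483+.084
for e in (0,.05): print(proj(w,[*(P+T*e)[:2],zt]))
u,v=proj(w,[*(P+T*.05)[:2],zt]).astype(int)
print(v,g[v-25:v+40:2,u-14:u+15:2])
```

```text
[ 0.60783698 -0.14693591  0.16128832] [-3.13975594e+00  4.42227160e-04  1.13532516e+00] [ 0.07  0.32 -0.18 -0.   -1.08  2.63]
[255.65343316 261.84554459]
[256.00542887 160.09175142]
160 [[129 128 126 129 132 127 121 132 132 130 144 171 173 163 161]
 [129 130 128 129 130 129 114 132 132 131 107 169 172 167 161]
 [131 128 130 127 128 132 125 134 133 131 132 166 170 171 161]
 [131 130 129 126 128 123 144 139 131 127 149 172 168 173 155]
 [130 128 125 140 139 168 172 169 152 162 151 119 113 171 142]
 [131 136 164 170 165 128  84 165 143  93  82  79  87 164 169]
 [168 168 147 130  48  34  65  88  80  81  85 108 144 151 172]
 [147  84  29  32  59  78  79  81  87 126 158 172 176 144 169]
 [ 32  46  73  78  79  82 103 145 166 171 177 174 174 171 164]
 [ 63  70  70  72  81 119 147 151 156 152 155 154 155 172 140]
 [ 13  13  13  13  17  26  26  26  28  26  26  26  29  95 137]
 [  8   8   7   7   8   8   7   9   8   9  10  11   8   6  18]
 [ 12  12  11  12  12  13  13  13  12  11  12  12  12   9   9]
 [ 18  16  16  16  17  17  16  17  15  17  16  17  17  16  13]
 [ 25  24  23  22  22  22  22  2
[... 465 characters left out ...]
0  24]
 [ 49  46  46  45  45  42  41  39  38  38  36  35  34  31  24]
 [ 48  47  46  45  43  42  41  40  39  37  37  35  34  31  24]
 [ 48  46  46  45  43  42  41  40  39  37  36  34  34  30  23]
 [ 47  46  45  44  43  40  40  38  38  37  36  34  34  31  23]
 [ 48  45  44  44  42  41  40  39  38  36  36  34  33  30  23]
 [ 46  47  45  43  42  42  39  38  38  36  35  33  33  29  24]
 [ 47  45  45  43  42  41  40  39  37  35  34  34  33  31  23]
 [ 46  45  44  44  41  40  39  37  37  36  33  33  32  30  23]
 [ 46  45  44  43  41  39  38  38  37  35  33  33  32  30  24]
 [ 46  44  43  43  41  38  39  37  36  34  33  33  33  30  23]
 [ 45  45  43  42  40  39  38  37  35  34  33  32  32  30  23]]
```

Run:
```python
from h import *
st=monitor.get_state(); w=load('w13'); g=cv2.cvtColor(w['color'],cv2.COLOR_BGR2GRAY)
y=st['ee_rot'][2];T=np.array([np.cos(y),np.sin(y)]);Y=np.array([np.sin(y),-np.cos(y)]); P=st['eef_pos']; zt=P[2]-.0483+.084
for dz in (0,-.01,-.018):print(dz,[proj(w,[*(P[:2]+T*e+Y*s),zt+dz]).round(1) for e,s in((.05,-.01),(.05,.01),(.035,-.01),(.035,.01))])
for r in (160,175,190,200): print(r,g[r,222:250:1],g[r,264:292])
```

```text
0 [array([232.3, 160.3]), array([277.6, 160.1]), array([233.1, 193. ]), array([277.2, 192.7])]
-0.01 [array([233.8, 156.6]), array([276.1, 156.3]), array([234.5, 187.2]), array([275.7, 187. ])]
-0.018 [array([234.8, 153.9]), array([275. , 153.6]), array([235.5, 183.1]), array([274.7, 182.9])]
160 [169 151 120  94  83  80  79  79  82  83  85  78  40  16  11  12  14  13
  15  15  14  15  14  15  15  14  14  13] [ 15  13  14  15  14  11  11   8  20  79 157 173 175 168 165 167 174 188
 195 183 167 162 161 161 162 162 157 133]
175 [215 207 182 172 170 170 173 176 178 168  81  24  17  22  27  33  39  44
  49  51  50  49  48  48  46  46  45  44] [ 36  35  34  33  30  27  25  19  18  15  24  84 158 172 168 140 164 174
 175 169 163 162 161 162 161 161 161 161]
190 [213 205 188 171 153 158 160 161 162 158  85  28  17  19  24  29  35  41
  47  47  48  47  46  45  45  44  43  43] [ 34  33  34  32  31  26  23  20  16  13  34 116 162 173 174 173 172 171
 170 171 171 157 161 172 175 169 163 162]
200 [161 161 161 162 162 162 162 161 161 156 101  39  16  17  22  27  34  39
  44  46  46  44  44  44  43  42  42  41] [ 32  33  33  31  30  26  23  19  17  13  46 151 171 173 172 171 171 172
 172 172 171 169 170 170 171 169 164 161]
```

Emit:
servo_tool:
  targets:
    - {"angular": [0, 0, 0.2], "xyz": [0.07, 0.1, 0], "claw": 1.4}
    - {"angular": [0, 0, 0], "xyz": [0, 0, 2.3], "claw": 1.4}
    - {"angular": [0, 0, 0], "xyz": [0, 0, 2.3], "claw": 1.4}
    - {"angular": [0, 0, 0], "xyz": [0, 0, 1.8], "claw": 1.4}
    - {"angular": [0, 0, 0], "xyz": [0, 0, 0], "claw": 1.4}
    - {"angular": [0, 0, 0], "xyz": [0, 0, 0], "claw": 1.4}

```text
t: 51.85
eef_pos: [0.61, -0.1468, 0.0982]
ee_rot: [-3.141, 0.001, 1.124]
force: [0.8, -0.7, -1.5]
width: 0.0198
gripper_force: 50.0
```

Emit:
servo_tool:
  targets:
    - {"angular": [0, 0, 0], "xyz": [-0.04, -0.08, 0], "claw": 1.4}
    - {"angular": [0, 0, 0], "xyz": [0, 0, 0.3], "claw": 1.4}
    - {"angular": [0, 0, 0], "xyz": [0, 0, 0.3], "claw": 1.4}
    - {"angular": [0, 0, 0], "xyz": [0, 0, 0.3], "claw": 1.4}
    - {"angular": [0, 0, 0], "xyz": [0, 0, 0], "claw": 1.4}

```text
t: 52.35
eef_pos: [0.6091, -0.1467, 0.0889]
ee_rot: [-3.141, 0.0, 1.126]
force: [-0.1, 0.2, -2.3]
width: 0.0196
gripper_force: 50.0
```

Emit:
servo_tool:
  targets:
    - {"angular": [0, 0, 0], "xyz": [0, 0, 0.3], "claw": 1.4}
    - {"angular": [0, 0, 0], "xyz": [0, 0, 0.3], "claw": 1.4}
    - {"angular": [0, 0, 0], "xyz": [0, 0, 0.3], "claw": 1.4}
    - {"angular": [0, 0, 0], "xyz": [0, 0, 0], "claw": 1.4}

```text
t: 52.75
eef_pos: [0.6091, -0.1468, 0.0797]
ee_rot: [-3.141, 0.0, 1.126]
force: [1.2, -2.4, -2.1]
width: 0.0195
gripper_force: 50.0
```

Emit:
servo_tool:
  targets:
    - {"angular": [0, 0, 5], "xyz": [0, 0, 0], "claw": 1.4}
    - {"angular": [0, 0, 7], "xyz": [0, 0, 0], "claw": 1.4}
    - {"angular": [0, 0, 7], "xyz": [0, 0, 0], "claw": 1.4}
    - {"angular": [0, 0, 7], "xyz": [0, 0, 0], "claw": 1.4}
    - {"angular": [0, 0, 7], "xyz": [0, 0, 0], "claw": 1.4}
    - {"angular": [0, 0, 7], "xyz": [0, 0, 0], "claw": 1.4}
    - {"angular": [0, 0, 0], "xyz": [0, 0, 0], "claw": 1.4}

```text
t: 53.45
eef_pos: [0.6089, -0.1467, 0.0798]
ee_rot: [-3.141, 0.001, 0.426]
force: [0.1, -1.5, -2.7]
width: 0.0198
gripper_force: 50.0
```

Run:
```python
from h import *
st=monitor.get_state(); print(st['eef_pos'],st['ee_rot'],st['force'],st['moment'],st['q'][5])
```

```text
[ 0.60888656 -0.14667707  0.07985   ] [-3.14133153e+00  5.93693171e-04  4.26420939e-01] [ 0.09733466 -1.50363617 -2.6569217 ] [-0.98433392 -0.29672335  0.01194133] 1.9224237369430137
```

Emit:
servo_tool:
  targets:
    - {"angular": [0, 0, 8], "xyz": [0, 0, 0], "claw": 1.4}
    - {"angular": [0, 0, 8], "xyz": [0, 0, 0], "claw": 1.4}
    - {"angular": [0, 0, 8], "xyz": [0, 0, 0], "claw": 1.4}
    - {"angular": [0, 0, 8], "xyz": [0, 0, 0], "claw": 1.4}
    - {"angular": [0, 0, 8], "xyz": [0, 0, 0], "claw": 1.4}
    - {"angular": [0, 0, 8], "xyz": [0, 0, 0], "claw": 1.4}
    - {"angular": [0, 0, 8], "xyz": [0, 0, 0], "claw": 1.4}
    - {"angular": [0, 0, 8], "xyz": [0, 0, 0], "claw": 1.4}
    - {"angular": [0, 0, 8], "xyz": [0, 0, 0], "claw": 1.4}
    - {"angular": [0, 0, 8], "xyz": [0, 0, 0], "claw": 1.4}
    - {"angular": [0, 0, 8], "xyz": [0, 0, 0], "claw": 1.4}
    - {"angular": [0, 0, 8], "xyz": [0, 0, 0], "claw": 1.4}
    - {"angular": [0, 0, 8], "xyz": [0, 0, 0], "claw": 1.4}
    - {"angular": [0, 0, 8], "xyz": [0, 0, 0], "claw": 1.4}
    - {"angular": [0, 0, 8], "xyz": [0, 0, 0], "claw": 1.4}
    - {"angular": [0, 0, 8], "xyz": [0, 0, 0], "claw": 1.4}
    - {"angular": [0, 0, 8], "xyz": [0, 0, 0], "claw": 1.4}
    - {"angular": [0, 0, 8], "xyz": [0, 0, 0], "claw": 1.4}
    - {"angular": [0, 0, 0], "xyz": [0, 0, 0], "claw": 1.4}

```text
t: 55.35
eef_pos: [0.6097, -0.1465, 0.0811]
ee_rot: [-3.14, 0.001, -2.084]
force: [-1.1, 0.1, 4.4]
width: 0.0194
gripper_force: 50.0
```

Run:
```python
from h import *
st=monitor.get_state(); print(st['eef_pos'],st['ee_rot'],st['force'],st['moment'],st['q'][5])
```

```text
[ 0.60966719 -0.14648246  0.08108007] [-3.14045142e+00  6.27581601e-04 -2.08360475e+00] [-1.12572454  0.05248136  4.35147119] [0.11228119 0.11767072 0.03881775] -0.588046067015273
```

Emit:
servo_tool:
  targets:
    - {"angular": [0, 0, 8], "xyz": [0, 0, -0.05], "claw": 1.4}
    - {"angular": [0, 0, 8], "xyz": [0, 0, -0.05], "claw": 1.4}
    - {"angular": [0, 0, 8], "xyz": [0, 0, 0], "claw": 1.4}
    - {"angular": [0, 0, 8], "xyz": [0, 0, 0], "claw": 1.4}
    - {"angular": [0, 0, 8], "xyz": [0, 0, 0], "claw": 1.4}
    - {"angular": [0, 0, 8], "xyz": [0, 0, 0], "claw": 1.4}
    - {"angular": [0, 0, 8], "xyz": [0, 0, 0], "claw": 1.4}
    - {"angular": [0, 0, 8], "xyz": [0, 0, 0], "claw": 1.4}
    - {"angular": [0, 0, 3], "xyz": [0, 0, 0], "claw": 1.4}
    - {"angular": [0, 0, 0], "xyz": [0, 0, 0], "claw": 1.4}

```text
t: 56.35
eef_pos: [0.6096, -0.1467, 0.0818]
ee_rot: [-3.142, 0.001, 3.034]
force: [-0.7, -1.5, 5.1]
width: 0.0198
gripper_force: 50.0
```

Run:
```python
from h import *
st=monitor.get_state(); print(st['eef_pos'],st['ee_rot'],st['force'],st['moment'],st['q'][5])
```

```text
[ 0.60962727 -0.14666495  0.08181602] [-3.14150705e+00  1.08395640e-03  3.03386467e+00] [-0.6882254  -1.48563245  5.09520909] [-0.47907486 -0.00301436  0.06773404] -1.7537043406033737
```

Emit:
servo_tool:
  targets:
    - {"angular": [0, 0, 3], "xyz": [0, 0, 0], "claw": 1.4}
    - {"angular": [0, 0, 3], "xyz": [0, 0, 0], "claw": 1.4}
    - {"angular": [0, 0, 3], "xyz": [0, 0, 0], "claw": 1.4}
    - {"angular": [0, 0, 0], "xyz": [0, 0, 0], "claw": 1.4}

```text
t: 56.75
eef_pos: [0.6097, -0.1467, 0.0819]
ee_rot: [3.142, 0.001, 2.877]
force: [-0.0, -0.9, 4.8]
width: 0.0195
gripper_force: 50.0
```

Run:
```python
from h import *
st=monitor.get_state(); print(st['eef_pos'],st['ee_rot'],st['force'],st['moment'],st['q'][5])
```

```text
[ 0.60967348 -0.14669889  0.08189941] [3.14154857e+00 1.22009096e-03 2.87667572e+00] [-0.01041367 -0.88420685  4.75800832] [-0.49738503  0.07397389  0.06284756] -1.910950567440052
```

Emit:
servo_tool:
  targets:
    - {"angular": [0, 0, 3], "xyz": [0, 0, 0], "claw": 1.4}
    - {"angular": [0, 0, 3], "xyz": [0, 0, 0], "claw": 1.4}
    - {"angular": [0, 0, 3], "xyz": [0, 0, 0], "claw": 1.4}
    - {"angular": [0, 0, 0], "xyz": [0, 0, 0], "claw": 1.4}

```text
t: 57.15
eef_pos: [0.6096, -0.1467, 0.0819]
ee_rot: [3.141, 0.001, 2.72]
force: [-0.3, -1.7, 5.6]
width: 0.0197
gripper_force: 50.0
```

Run:
```python
from h import *
st=monitor.get_state(); print(st['eef_pos'],st['ee_rot'],st['force'],st['moment'],st['q'][5])
```

```text
[ 0.60960879 -0.14671131  0.08190222] [3.14142249e+00 1.12153404e-03 2.71963667e+00] [-0.34291889 -1.66419566  5.62232688] [-0.58594601  0.16542384  0.02777357] -2.0680052473622808
```

Emit:
servo_tool:
  targets:
    - {"angular": [0, 0, 4], "xyz": [0, 0, 0], "claw": 1.4}
    - {"angular": [0, 0, 4], "xyz": [0, 0, 0], "claw": 1.4}
    - {"angular": [0, 0, 0], "xyz": [0, 0, 0], "claw": 1.4}

```text
t: 57.45
eef_pos: [0.6097, -0.1468, 0.0817]
ee_rot: [3.141, 0.001, 2.58]
force: [0.4, -2.5, 5.6]
width: 0.0195
gripper_force: 50.1
```

Run:
```python
from h import *
st=monitor.get_state(); print(st['eef_pos'],st['ee_rot'],st['force'],st['moment'],st['q'][5])
w=grab('wrist','w14'); g=cv2.cvtColor(w['color'],cv2.COLOR_BGR2GRAY)
for r in (170,180,190,200,210): 
    row=g[r]; i=np.where(row[215:295]<60)[0]+215; print(r,i.min(),i.max())
```

```text
[ 0.60968837 -0.14680291  0.08174879] [3.14139954e+00 1.21631889e-03 2.58000009e+00] [ 0.38935136 -2.48934172  5.57881416] [-1.02325207 -0.18952012  0.36134909] -2.2077394812315703
170 231 274
180 232 274
190 232 273
200 233 273
210 233 273
```

Moment jumped to 0.36 N m, the hard stop. One small extra nudge to confirm.

Emit:
servo_tool:
  targets:
    - {"angular": [0, 0, 2.5], "xyz": [0, 0, 0], "claw": 1.4}
    - {"angular": [0, 0, 0], "xyz": [0, 0, 0], "claw": 1.4}

```text
t: 57.7
eef_pos: [0.61, -0.147, 0.0817]
ee_rot: [3.141, 0.002, 2.536]
force: [2.4, -4.3, 3.3]
width: 0.0194
gripper_force: 50.2
```

Run:
```python
from h import *
st=monitor.get_state(); print(st['eef_pos'],st['ee_rot'],st['force'],st['moment'],st['q'][5])
```

```text
[ 0.61002268 -0.1469574   0.08172871] [3.14117310e+00 1.75001840e-03 2.53577106e+00] [ 2.393829   -4.26461372  3.26983909] [-1.62290581 -0.7631508   0.46594758] -2.251964680537734
```

Emit:
servo_tool:
  targets:
    - {"angular": [0, 0, -5], "xyz": [0, 0, 0], "claw": 1.4}
    - {"angular": [0, 0, 0], "xyz": [0, 0, 0], "claw": 1.4}
    - {"angular": [0, 0, 0], "xyz": [0, 0, -0.5], "claw": 1.4}
    - {"angular": [0, 0, 0], "xyz": [0, 0, -0.7], "claw": 1.4}
    - {"angular": [0, 0, 0], "xyz": [0, 0, -0.9], "claw": 1.4}
    - {"angular": [0, 0, 0], "xyz": [0, 0, -2], "claw": 1.4}
    - {"angular": [0, 0, 0], "xyz": [0, 0, -3], "claw": 1.4}
    - {"angular": [0, 0, 0], "xyz": [0, 0, -1.5], "claw": 1.4}
    - {"angular": [0, 0, 0], "xyz": [0, 0, 0], "claw": 1.4}

```text
t: 58.6
eef_pos: [0.6098, -0.1461, 0.1692]
ee_rot: [3.139, 0.002, 2.619]
force: [1.3, -0.4, -2.1]
width: 0.0198
gripper_force: 50.0
```

Emit:
servo_tool:
  targets:
    - {"angular": [0, 0, -7.5], "xyz": [0, 0, 0], "claw": 1.4}
    - {"angular": [0, 0, -7.5], "xyz": [0, 0, 0], "claw": 1.4}
    - {"angular": [0, 0, -7.5], "xyz": [0, 0, 0], "claw": 1.4}
    - {"angular": [0, 0, -7.5], "xyz": [0, 0, 0], "claw": 1.4}
    - {"angular": [0, 0, -7.5], "xyz": [0, 0, 0], "claw": 1.4}
    - {"angular": [0, 0, -7.5], "xyz": [0, 0, 0], "claw": 1.4}
    - {"angular": [0, 0, -7.5], "xyz": [0, 0, 0], "claw": 1.4}
    - {"angular": [0, 0, -7.5], "xyz": [0, 0, 0], "claw": 1.4}
    - {"angular": [0, 0, -7.5], "xyz": [0, 0, 0], "claw": 1.4}
    - {"angular": [0, 0, -7.5], "xyz": [0, 0, 0], "claw": 1.4}
    - {"angular": [0, 0, -7.5], "xyz": [0, 0, 0], "claw": 1.4}
    - {"angular": [0, 0, -7.5], "xyz": [0, 0, 0], "claw": 1.4}
    - {"angular": [0, 0, -7.5], "xyz": [0, 0, 0], "claw": 1.4}
    - {"angular": [0, 0, -7.5], "xyz": [0, 0, 0], "claw": 1.4}
    - {"angular": [0, 0, -7.5], "xyz": [0, 0, 0], "claw": 1.4}
    - {"angular": [0, 0, 0], "xyz": [0, 0, 0], "claw": 1.4}

```text
t: 60.2
eef_pos: [0.6079, -0.1461, 0.1653]
ee_rot: [3.138, 0.0, -1.699]
force: [-1.1, -0.1, -2.5]
width: 0.0195
gripper_force: 50.0
```

Run:
```python
from h import *
st=monitor.get_state(); print(st['eef_pos'],st['ee_rot'],st['force'],st['moment'],st['q'].round(2))
w=grab('wrist','w15');g=grab('side','d15'); grab('scene','s15')
gr=cv2.cvtColor(w['color'],cv2.COLOR_BGR2GRAY)
# held bar end and edges as in w13 (end 154.5, edges ~232..274)
print([ (r,np.where(gr[r,215:295]<60)[0].min()+215,np.where(gr[r,215:295]<60)[0].max()+215) for r in (165,180,200)], gr[146:170:2,250])
print('side yz check')
```

```text
[ 0.60787312 -0.14612939  0.16528244] [ 3.13841093e+00  4.99766134e-04 -1.69939189e+00] [-1.13499342 -0.07111955 -2.46897461] [ 0.0678559  -0.01467111 -0.03943236] [ 0.08  0.31 -0.17 -0.   -1.09 -0.2 ]
[(165, np.int64(233), np.int64(274)), (180, np.int64(233), np.int64(274)), (200, np.int64(233), np.int64(273))] [ 69  47  72  90 127   9  10  16  27  39  46  49]
side yz check
```

Emit:
servo_tool:
  targets:
    - {"angular": [0, 0, 0], "xyz": [3.13, 1.89, 0], "claw": 1.4}
    - {"angular": [0, 0, 0], "xyz": [3.13, 1.89, 0], "claw": 1.4}
    - {"angular": [0, 0, 0], "xyz": [3.13, 1.89, 0], "claw": 1.4}
    - {"angular": [0, 0, 0], "xyz": [3.13, 1.89, 0], "claw": 1.4}
    - {"angular": [0, 0, 0], "xyz": [3.13, 1.89, 0], "claw": 1.4}
    - {"angular": [0, 0, 0], "xyz": [3.13, 1.89, 0], "claw": 1.4}
    - {"angular": [0, 0, 0], "xyz": [3.13, 1.89, 0], "claw": 1.4}
    - {"angular": [0, 0, 0], "xyz": [0, 0, 0], "claw": 1.4}
    - {"angular": [0, 0, 0], "xyz": [0, 0, 2], "claw": 1.4}
    - {"angular": [0, 0, 0], "xyz": [0, 0, 0], "claw": 1.4}
    - {"angular": [0, 0, 0], "xyz": [0, 0, 0], "claw": 1.4}

```text
t: 61.45
eef_pos: [0.4493, -0.3464, 0.147]
ee_rot: [3.14, 0.0, -1.702]
force: [0.6, 0.5, -1.4]
width: 0.0196
gripper_force: 50.0
```

Emit:
servo_tool:
  targets:
    - {"angular": [0, 0, -0.25], "xyz": [0, 0.04, 1.8], "claw": 1.4}
    - {"angular": [0, 0, 0], "xyz": [0, 0, 1.8], "claw": 1.4}
    - {"angular": [0, 0, 0], "xyz": [0, 0, 1.8], "claw": 1.4}
    - {"angular": [0, 0, 0], "xyz": [0, 0, 1.2], "claw": 1.4}
    - {"angular": [0, 0, 0], "xyz": [0, 0, 0.7], "claw": 1.4}
    - {"angular": [0, 0, 0], "xyz": [0, 0, 0.5], "claw": 1.4}
    - {"angular": [0, 0, 0], "xyz": [0, 0, 0], "claw": 1.4}

```text
t: 62.15
eef_pos: [0.4492, -0.3466, 0.069]
ee_rot: [3.141, 0.0, -1.697]
force: [-0.3, -0.3, -1.6]
width: 0.0197
gripper_force: 50.0
```

Inside the notches without contact; lower the last 6 mm.

Emit:
servo_tool:
  targets:
    - {"angular": [0, 0, 0], "xyz": [0, 0, 0.3], "claw": 1.4}
    - {"angular": [0, 0, 0], "xyz": [0, 0, 0.2], "claw": 1.4}
    - {"angular": [0, 0, 0], "xyz": [0, 0, 0.1], "claw": 1.4}
    - {"angular": [0, 0, 0], "xyz": [0, 0, 0], "claw": 1.4}

```text
t: 62.55
eef_pos: [0.4496, -0.3467, 0.0641]
ee_rot: [-3.141, -0.0, -1.696]
force: [-1.0, 3.3, 4.5]
width: 0.0196
gripper_force: 50.0
```

Emit:
servo_tool:
  targets:
    - {"angular": [0, 0, 0], "xyz": [0, 0, 0], "claw": 3}
    - {"angular": [0, 0, 0], "xyz": [0, 0, 0], "claw": 6.5}
    - {"angular": [0, 0, 0], "xyz": [0, 0, 0], "claw": 6.5}
    - {"angular": [0, 0, 0], "xyz": [0, 0, 0], "claw": 6.5}
    - {"angular": [0, 0, 0], "xyz": [0, 0, 0], "claw": 6.5}
    - {"angular": [0, 0, 0], "xyz": [0, 0, 0], "claw": 6.5}
    - {"angular": [0, 0, 0], "xyz": [0, 0, 0], "claw": 6.5}
    - {"angular": [0, 0, 0], "xyz": [0, 0, -1], "claw": 6.5}
    - {"angular": [0, 0, 0], "xyz": [0, 0, -3], "claw": 6.5}
    - {"angular": [0, 0, 0], "xyz": [0, 0, -3], "claw": 6.5}
    - {"angular": [0, 0, 0], "xyz": [0, 0, -3], "claw": 6.5}
    - {"angular": [0, 0, 0], "xyz": [0, 0, -3], "claw": 6.5}
    - {"angular": [0, 0, 0], "xyz": [-3.1, 0, 0], "claw": 6.5}
    - {"angular": [0, 0, 0], "xyz": [-3.1, 0, 0], "claw": 6.5}
    - {"angular": [0, 0, 0], "xyz": [-3.1, 0, 0], "claw": 6.5}
    - {"angular": [0, 0, 0], "xyz": [0, 0, 0], "claw": 6.5}
    - {"angular": [0, 0, 0], "xyz": [0, 0, 0], "claw": 6.5}

```text
t: 64.25
eef_pos: [0.4611, -0.2539, 0.1941]
ee_rot: [-3.14, -0.0, -1.695]
force: [-0.7, 0.9, -0.3]
width: 0.0647
gripper_force: 0.0
```

Run:
```python
from h import *
st=monitor.get_state(); print(st['eef_pos'],st['ee_rot'],st['t'])
w=grab('wrist','w16'); g=cv2.cvtColor(w['color'],cv2.COLOR_BGR2GRAY)
x0,y0=[int(v) for v in proj(w,[.4491,-.346,.098])]
m=np.zeros_like(g); s=slice(max(0,y0-75),y0+75),slice(x0-22,x0+22); m[s]=g[s]<60
r=np.where(m.sum(1)>14)[0]; cen=lambda k:np.where(m[k])[0].mean()
a=px(w,cen(r[3]),r[0]-.5,.098)[:2]; b=px(w,cen(r[-4]),r[-1]+.5,.098)[:2]; v=b-a
print(r[0],r[-1],m[r[len(r)//2]].sum(),a,b,(a+b)/2,np.linalg.norm(v),-np.arctan2(v[0],v[1]))
# changes elsewhere, first vs now, by side camera: skip robot region
d0=load('side0')['color'];d1=grab('side','d16')['color']
for n,P in(('lid',[.458,-.19,.014]),('jar',[.60,-.43,.05]),('mill',[.64,.346,.07]),('redlid',None)):
    if P is None: continue
    u,v=[int(q) for q in proj(load('side0'),P)]; print(n,cv2.absdiff(d0[v-20:v+20,u-20:u+20],d1[v-20:v+20,u-20:u+20]).mean())
# key bar in side view before/after
print('rack',cv2.absdiff(d0[240:315,290:335],d1[240:315,290:335]).mean())
```

```text
[ 0.46111139 -0.25393885  0.19411937] [-3.14040400e+00 -2.38848191e-04 -1.69474866e+00] 64.25
16 139 24 [ 0.4424 -0.3938] [ 0.4548 -0.2968] [ 0.4486 -0.3453] 0.09778936547498401 -0.12714544899855879
lid 10.346875
jar 9.839375
mill 9.36625
rack 10.058864197530864
```

Emit:
servo_tool:
  targets:
    - {"angular": [0, 0, -2.5], "xyz": [0, 0, 0], "claw": 6.5}
    - {"angular": [0, 0, -2.5], "xyz": [0, 0, 0], "claw": 6.5}
    - {"angular": [0, 0, 0], "xyz": [-2.89, -2.39, 0.8], "claw": 6.5}
    - {"angular": [0, 0, 0], "xyz": [-2.89, -2.39, 0.8], "claw": 6.5}
    - {"angular": [0, 0, 0], "xyz": [-2.89, -2.39, 0.8], "claw": 6.5}
    - {"angular": [0, 0, 0], "xyz": [-2.89, -2.39, 0.8], "claw": 6.5}
    - {"angular": [0, 0, 0], "xyz": [-2.89, -2.39, 0.8], "claw": 6.5}
    - {"angular": [0, 0, 0], "xyz": [-2.89, -2.39, 0.8], "claw": 6.5}
    - {"angular": [0, 0, 0], "xyz": [0, 0, 0], "claw": 6.5}
    - {"angular": [0, 0, 0], "xyz": [0, 0, 0], "claw": 6.5}

```text
t: 65.35
eef_pos: [0.6109, -0.0869, 0.1442]
ee_rot: [3.14, -0.0, -1.609]
force: [0.3, -0.4, -0.2]
width: 0.0647
gripper_force: 0.0
```

Run:
```python
from h import *
st=monitor.get_state(); print(st['eef_pos'],st['ee_rot'])
w=grab('wrist','w17'); g=cv2.cvtColor(w['color'],cv2.COLOR_BGR2GRAY)
print('pred top edge',proj(w,[.6079,-.1768,.0585]),'rail side edges',proj(w,[.632,-.1777,.0205]),proj(w,[.584,-.1758,.0205]))
u,v=[int(q) for q in proj(w,[.6079,-.1768,.0585])]
print(v,g[v-16:v+16,u-8:u+8].mean(1).round())
c=proj(w,[.609,-.1467,.0585]).astype(int); s=slice(c[1]-22,c[1]+22),slice(c[0]-22,c[0]+22); m=np.zeros_like(g); m[s]=g[s]<95
M=cv2.moments(m,True); print('bore',px(w,M['m10']/M['m00'],M['m01']/M['m00'],.0525),M['m00'])
# side strips of rail top beside the block: column profiles
for P in([.6325,-.1778,.0205],[.5838,-.1758,.0205]):
    a,b=[int(round(q)) for q in proj(w,P)]; print(b,g[b-12:b+14,a])
# hex edges for the angle
```

```text
[ 0.61087068 -0.0868636   0.14415736] [ 3.13971331e+00 -4.68959528e-04 -1.60908275e+00]
pred top edge [251.49008305  81.70290107] rail side edges [225.09010573  84.58964093] [277.97101172  84.71858937]
81 [138. 138. 138. 138. 138. 138. 138. 138. 138. 138. 138. 138. 138. 138.
 138. 138. 138. 142. 146. 147. 147. 147. 147. 147. 147. 148. 148. 148.
 148. 148. 148. 148.]
bore [ 0.6087 -0.1463  0.0525] 563.0
84 [138 138 137 137 137 138 138 138 138 142 144 145 147 148 148 148 149 148
 148 148 148 148 149 148 148 148]
85 [139 137 138 139 138 138 138 138 138 138 139 144 146 146 146 145 145 145
 145 146 145 145 144 145 144 144]
```

Emit:
servo_tool:
  targets:
    - {"angular": [0, 0, 0], "xyz": [-1.33, -0.1, 1.5], "claw": 6.5}
    - {"angular": [0, 0, 0], "xyz": [0, 0, 1.5], "claw": 6.5}
    - {"angular": [0, 0, 0], "xyz": [0, 0, 1.4], "claw": 6.5}
    - {"angular": [0, 0, 0], "xyz": [0, 0, 0], "claw": 6.5}
    - {"angular": [0, 0, 0], "xyz": [0, 0, 0], "claw": 6.5}

```text
t: 65.9
eef_pos: [0.6121, -0.0742, 0.1014]
ee_rot: [3.141, -0.0, -1.61]
force: [0.1, -0.7, -0.3]
width: 0.065
gripper_force: 0.0
```

Run:
```python
from h import *
w=grab('wrist','w18'); print(monitor.get_state()['eef_pos'])
for f in('w11','w18'):
    w=load(f); g=cv2.cvtColor(w['color'],cv2.COLOR_BGR2GRAY)
    c=proj(w,[.609,-.1467,.05]).astype(int); m=np.zeros_like(g); s=slice(c[1]-30,c[1]+30),slice(c[0]-30,c[0]+30); m[s]=g[s]<95
    # bore disc, then the darkest ring (hex outline) inside it
    u0,v0=[cv2.moments(m,True)[k]/m.sum() for k in('m10','m01')]
    G=cv2.resize(g,None,fx=4,fy=4,interpolation=cv2.INTER_CUBIC)
    cx,cy=(u0+.5)*4-.5,(v0+.5)*4-.5
    for it in range(3):
        pol=cv2.warpPolar(G,(80,360),(cx,cy),80,cv2.WARP_POLAR_LINEAR).astype(float)
        rr=pol[:,30:62].argmin(1)+30; a=np.radians(np.arange(360)+.5)
        A=np.stack([np.ones(360),np.cos(a),np.sin(a),np.cos(6*a),np.sin(6*a)],1); k=np.linalg.lstsq(A,rr,rcond=None)[0]
        cx+=k[1];cy+=k[2]
    print(f,m.sum(),k.round(2),'vertex deg mod 60',np.degrees(np.arctan2(k[4],k[3]))/6, 'theta mod 60', (np.degrees(np.arctan2(k[4],k[3]))/6+30)%60)
```

```text
[ 0.61255298 -0.07403168  0.10186401]
w11 837 [52.13 -0.    0.    1.97 -1.98] vertex deg mod 60 -7.517473756686944 theta mod 60 22.482526243313057
w18 840 [ 5.217e+01 -0.000e+00 -1.000e-02  5.200e-01  2.660e+00] vertex deg mod 60 13.160841230119049 theta mod 60 43.16084123011905
```

The hex now reads 283° (±3°) against 280.7° for fully tight. The stop is flush and the key hangs in its rack, so I hand in.

Emit:
servo_tool:
  targets:
    - {"angular": [0, 0, 0], "xyz": [0, 0, -3], "claw": 6.5}
    - {"angular": [0, 0, 0], "xyz": [0, 0, -3], "claw": 6.5}
    - {"angular": [0, 0, 0], "xyz": [0, 0, 0], "claw": 6.5}
    - {"angular": [0, 0, 0], "xyz": [0, 0, 0], "claw": 6.5}

```text
t: 66.35
eef_pos: [0.6131, -0.0734, 0.163]
ee_rot: [-3.138, 0.001, -1.61]
force: [-1.0, 0.4, -1.2]
width: 0.0647
gripper_force: 0.0
```

```bash
python3 -c "
from station import order
print(order.job_done())"
```

```text
the job is handed in; nothing more can be done
None
```

I handed the job in at 66 s: the hook, fin and slot holders are in the rail, the end stop measures flush to within about 0.5 mm and its clamp screw is turned to the hard stop, and the hex key is back in its rack; the hand-in gave no verdict.

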